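Set up the tube saw's clamping bed

TASK

Set up the saw's clamping bed for the next tube: pull open the tool case's drawer, take out every support pad in it (three or four) and slide each one from the front into a channel of its own in the bed, under the lips, fully home against the stop. Turn the setter's knob until the pointer stands level with the mark, and push the drawer fully shut again. Leave the bottle and the two tube offcuts where they are.

Things in the scene. Friction and masses are not known exactly. Their poses are not given: they have to be found in the camera images.
- cabinet: Low grey tool case, 260 deep (own x) x 290 wide (own y) x 100 mm high, fixed. Origin: centre of its underside; its front faces own -x. Drawer floor 22 mm, drawer walls 78 mm, front panel (15 mm thick) 89 mm above the bench. Inside, the drawer is 246 mm wide; a cross wall leaves its front 100 mm for the pads (drawer shut: own x -109 to -9 mm).
- cabinet_drawer0 (a joint): How far the drawer is pulled out along the case's -x, m: 0 shut, 0.18 at its stop. It slides with about 1 N of friction, no spring, no latch. At 0.15 the whole front compartment is clear of the case's top.
- cabinet_drawer0_handle (a point): Middle of the drawer's bar handle: a steel bar 11 mm thick, 120 mm long along the case's y, standing 35 mm off the drawer front (29 mm clear gap behind it), 62 mm above the bench. Moves with the drawer.
- bed: Clamping bed, fixed, 228 mm wide (own y), own x -75 to +65 mm; its floor is 8 mm above the bench. Origin on the bench, on the middle line. Four channels 55 mm apart in y, 47 mm wide, open at the front (-x), with a stop at x = +57. From x = -15 on, lips 5 mm wide overhang both sides, 9 to 13 mm above the floor, leaving a 37 mm gap for the rib. Flat apron before them.
- setter: Clamp setter, a blue fixed box 100 (own x) x 130 (own y) x 10 mm high behind the bed. Origin: centre of its underside. Carries the knob, the white scale, the pointer and the mark.
- knob (a joint): Angle of the setter's knob, rad, 0 to 8.6, growing clockwise seen from above. It stays where it is left (0.04 N m of friction). Each rad clockwise drives the pointer 6 mm towards the setter's +y.
- knob_grip (a point): On the knob's upright axis, at the height to grip, 51 mm above the bench. The knob's bar grip is 14 mm thick, 42 mm long, and rises from 24 to 60 mm above the bench, on a round skirt of 22 mm radius; at joint value 0 the bar's length lies along the setter's x, and it turns with the knob.
- pointer_tip (a point): Tip of the black pointer, a flat wedge 12 mm wide pointing to the setter's +x, that slides along the setter's y over the scale.
- mark_tip (a point): Tip of the fixed dark steel mark, a wedge pointing to the setter's -x at the pointer, its tip 2 mm beyond the pointer's path. Its axes are the setter's. Aligned when both tips have the same y in the setter's frame.
- offcut_square: Bystander: offcut of square steel tube, 40 x 40 x 90 mm, lying on the bench. Origin: centre of its underside.
- offcut_flat: Bystander: offcut of rectangular steel tube, 60 wide x 30 high x 80 mm, lying on the bench. Origin: centre of its underside.
- spray: Bystander: white bottle, 56 mm in diameter, 160 mm high, standing on the bench. Origin: centre of its underside.
- pad0: Support pad, bare steel, 0.2 kg; all are identical. Flat slab 60 (own x) x 44 (own y) x 6 mm, with a central upright finger rib 10 mm thick (own x), 30 mm long (own y), rising from 6 to 46 mm above the underside. Origin: centre of the underside; z up. Same after a half turn. Starts flat on the drawer floor. May be absent.
- pad1: Support pad, bare steel, 0.2 kg; all are identical. Flat slab 60 (own x) x 44 (own y) x 6 mm, with a central upright finger rib 10 mm thick (own x), 30 mm long (own y), rising from 6 to 46 mm above the underside. Origin: centre of the underside; z up. Same after a half turn. Starts flat on the drawer floor. May be absent.
- pad2: Support pad, bare steel, 0.2 kg; all are identical. Flat slab 60 (own x) x 44 (own y) x 6 mm, with a central upright finger rib 10 mm thick (own x), 30 mm long (own y), rising from 6 to 46 mm above the underside. Origin: centre of the underside; z up. Same after a half turn. Starts flat on the drawer floor. May be absent.
- pad3: Support pad, bare steel, 0.2 kg; all are identical. Flat slab 60 (own x) x 44 (own y) x 6 mm, with a central upright finger rib 10 mm thick (own x), 30 mm long (own y), rising from 6 to 46 mm above the underside. Origin: centre of the underside; z up. Same after a half turn. Starts flat on the drawer floor. May be absent.
- slot0_home (a point): Channel 0 of the bed (0 at the bed's +y side, 3 at -y): the point on its floor, 8 mm above the bench, where a pad's origin lies when the pad is home against the stop (bed x +27 mm). A pad enters along the bed's +x, lying flat, its own x along the bed's x. The walls' front ends are rounded; the stop is 13 mm high.
- slot1_home (a point): Channel 1 of the bed (0 at the bed's +y side, 3 at -y): the point on its floor, 8 mm above the bench, where a pad's origin lies when the pad is home against the stop (bed x +27 mm). A pad enters along the bed's +x, lying flat, its own x along the bed's x. The walls' front ends are rounded; the stop is 13 mm high.
- slot2_home (a point): Channel 2 of the bed (0 at the bed's +y side, 3 at -y): the point on its floor, 8 mm above the bench, where a pad's origin lies when the pad is home against the stop (bed x +27 mm). A pad enters along the bed's +x, lying flat, its own x along the bed's x. The walls' front ends are rounded; the stop is 13 mm high.
- slot3_home (a point): Channel 3 of the bed (0 at the bed's +y side, 3 at -y): the point on its floor, 8 mm above the bench, where a pad's origin lies when the pad is home against the stop (bed x +27 mm). A pad enters along the bed's +x, lying flat, its own x along the bed's x. The walls' front ends are rounded; the stop is 13 mm high.
Things that resemble listed ones, but are neither listed nor needed, are in the scene too. Of the things shaped like the setter, the blue one is meant.

How it is judged (in metres and radians):
On the way, in this order (a step that is already met when the one before it is completed fails the run):
1. the drawer is pulled open (12 cm or more) (value of joint cabinet_drawer0 above 0.12 m), for 0.2 s.
2. every pad lies home in a channel of the bed (((distance between pad0 and slot0_home below 0.005 m and angle between the x axis of pad0 and the x axis of bed, either way round below 0.1 rad) or (distance between pad0 and slot1_home below 0.005 m and angle between the x axis of pad0 and the x axis of bed, either way round below 0.1 rad) or (distance between pad0 and slot2_home below 0.005 m and angle between the x axis of pad0 and the x axis of bed, either way round below 0.1 rad) or (distance between pad0 and slot3_home below 0.005 m and angle between the x axis of pad0 and the x axis of bed, either way round below 0.1 rad)) and ((distance between pad1 and slot0_home below 0.005 m and angle between the x axis of pad1 and the x axis of bed, either way round below 0.1 rad) or (distance between pad1 and slot1_home below 0.005 m and angle between the x axis of pad1 and the x axis of bed, either way round below 0.1 rad) or (distance between pad1 and slot2_home below 0.005 m and angle between the x axis of pad1 and the x axis of bed, either way round below 0.1 rad) or (distance between pad1 and slot3_home below 0.005 m and angle between the x axis of pad1 and the x axis of bed, either way round below 0.1 rad)) and ((distance between pad2 and slot0_home below 0.005 m and angle between the x axis of pad2 and the x axis of bed, either way round below 0.1 rad) or (distance between pad2 and slot1_home below 0.005 m and angle between the x axis of pad2 and the x axis of bed, either way round below 0.1 rad) or (distance between pad2 and slot2_home below 0.005 m and angle between the x axis of pad2 and the x axis of bed, either way round below 0.1 rad) or (distance between pad2 and slot3_home below 0.005 m and angle between the x axis of pad2 and the x axis of bed, either way round below 0.1 rad)) and ((distance between pad3 and slot0_home below 0.005 m and angle between the x axis of pad3 and the x axis of bed, either way round below 0.1 rad) or (distance between pad3 and slot1_home below 0.005 m and angle between the x axis of pad3 and the x axis of bed, either way round below 0.1 rad) or (distance between pad3 and slot2_home below 0.005 m and angle between the x axis of pad3 and the x axis of bed, either way round below 0.1 rad) or (distance between pad3 and slot3_home below 0.005 m and angle between the x axis of pad3 and the x axis of bed, either way round below 0.1 rad))), for 0.2 s.
At the end, for the whole second after the job is handed in: Every pad present lies in a channel within 5 mm of its home point, square to within 0.1 rad and at rest; pointer and mark are level within 2 mm; the drawer is shut to within 10 mm; the bottle and offcuts are within 30 mm of where they stood (all of step 2 and y of pointer_tip in the frame of mark_tip between -0.002 and 0.002 m and value of joint cabinet_drawer0 below 0.01 m and linear speed of each of pad0, pad1, pad2, pad3 below 0.02 m/s); the robot touches nothing.
It fails at once if the bottle or an offcut is moved by more than 3 cm or tipped (distance of any of offcut_square, offcut_flat, spray from where it was at the start of the episode above 0.03 m or angle between any of offcut_square, offcut_flat, spray's own z axis and vertical above 0.5 rad).
Of pad0, pad1, pad2, pad3 only 3 to 4 are there at a start; the rules pass over those that are not, and their reading is None.
At some moment in a run one of pad0, pad1, pad2, pad3 may be knocked a few centimetres aside while the robot is not near it.
Once in a run the grip may slacken for a moment while it holds something.
It also fails if it takes over 210 s, if anything falls off the work surface, if the arm or the gripper's body presses on something with over 40 N, if the wrist force passes 120 N, or if a joint passes its speed limit or range.

ROBOT

A 7-joint arm with a two-finger parallel gripper is mounted at the origin on the work surface. World frame = base frame: x ahead of the robot, y to its left, z up, the work surface at z = 0. Lengths are in m, angles in degrees, forces in N, time in s.
With the tool pointing down it reaches from about 0.425 to 0.875 m from the base axis. Payload 4.7 kg.
Tool frame: the origin (TCP) lies at the centre of the arm's flange, where the gripper is bolted on; the fingertips stand 182 mm ahead of it and the grasp point (between the pads) lies 164 mm ahead of it (env.grip_depth is the distance from the TCP to the grasp point, in m); z points along the fingers, y is the line along which they close (so a half turn about z gives the same grasp; the last joint's range is limited). The gripper opens to 87 mm and grips with 3 to 60 N. Pads are 19 mm wide; open, the fingers measure 117 mm over their backs; the gripper's body (75 mm by 190 mm) begins 51 mm behind the grasp point.
Start: joints at [74.204, 18.392, -4.016, 83.108, 1.295, 78.541, -3.26], TCP at [0.186, -0.623, 0.405] pointing down, gripper open.
Joint ranges: [-163.93, 163.93], [-17.29, 119.83], [-79.2, 71.16], [3.27, 140.29], [-89.18, 269.18], [5.43, 117.66], [-154.24, 154.24]. Speed limits (degrees/s): [147.25, 147.25, 180, 180, 180, 180, 180].

INTERFACE

Orientations are given as [roll, pitch, yaw] about the fixed x, y, z axes, in that order (R = Rz(yaw) Ry(pitch) Rx(roll)).
In Python, from cell import env gives the robot as it stands. The module is installed in compiled form; this text tells all that it offers.
- The arm moves only by the tool send_rows, never from a script. Its arguments are lists of equal length, an entry for each row: "xyz": the shift along the tool's x, y, z in m, a list of three; "rotation": the turn, a rotation vector about the tool's x, y, z in rad, a list of three; "jaw": the opening, from 0 (shut) to 1 (fully open). A call has 1 to 20 rows; each row shifts and turns the commanded pose from where the row before left it, along the tool's axes as they then stand; what a row does not reach is not made up. A row lasts 1/10 s, in which the tool goes at most 50 mm and 8.59 degrees, less where a joint would pass 70% of its speed; a pose out of reach is approached as far as the arm can. A call is refused whole if a number of a shift passes 0.05 or a number of a turn 0.15, either way. A call with a gripper value outside its range is refused whole. The fingers move at their own pace and stop on an object; "newtons" is the grip in N (left out, the last holds). Time passes only in rows, so rows that do not move let the fingers close. It gives the time, the measured TCP pose, the force, the opening and the grip force at its end, in the units of the state.
- env.get_obs(): the state, without advancing time (a new reading comes with each control period).
- env.read_camera(name): name is "scene" or "side" or "wrist"; returns a dict with "image" (400x640x3 uint8, blue, green, red), "fx", "fy", "cx", "cy" (pixels), "distortion" ([k1, k2, p1, p2, k3] as OpenCV has them; the pictures are not rectified), "R" (3x3) and "t" (3): a world point X has camera coordinates R X + t. Camera axes: x right, y down, z forward; pixel columns grow to the right and rows downward; lengths in m; the calibration is good to about 2 mm. A picture is of the moment at which its call begins. There is no depth.
- env.sign_off(): hands the job in; it is judged then, once.
The state is a dict: "time_s": time; "qpos": joint angles; "joint_velocities": joint speeds; "effort": joint torques, N m; "tool_pos": TCP position; "tool_rot": TCP orientation; "force": force on the tool from outside, world axes, zero at the start; "wrist_torque": the same for the moment, N m; "grip_width": finger opening in m; "grasp_force": force on a finger pad.
Only numpy, scipy, OpenCV 4.12 (cv2) and the standard library are available. Lean on these libraries where they do the work, as an engineer would, in place of code of your own. Each camera call takes 0.05 s, during which the arm holds its last target. There are 200 camera calls.

## Working session

There is one attempt and no reset: what is moved stays moved. The work goes in short steps, Python scripts to look and compute and a tool call to move; the robot and the scene stay as the last step left them, time stands still between calls to the robot, and variables do not carry over. Pictures are saved under pics/ and viewed, at most 14 in all, crops included, and the job is handed in when it is done.

Besides the shell and the picture viewer there is one more tool, called after "Request:" by a JSON object that holds its "name" and its "arguments", one argument or row to a line. send_rows: Moves the arm, as the interface text tells. Its arguments: {"type":"object","properties":{"xyz":{"type":"array"},"rotation":{"type":"array"},"jaw":{"type":"array"},"newtons":{"type":"number"}},"required":["xyz","rotation","jaw"]}

```bash
mkdir -p pics
cat > h.py <<'E'
import numpy as np, cv2
from scipy.spatial.transform import Rotation as Ro
from cell import env
def cam(n,save=None):
    c=env.read_camera(n)
    c['K']=np.array([[c['fx'],0,c['cx']],[0,c['fy'],c['cy']],[0,0,1.]]);c['D']=np.array(c['distortion'],float)
    c['R']=np.array(c['R']);c['t']=np.array(c['t'])
    if save: cv2.imwrite('pics/'+save,c['image'])
    return c
def ray(c,uv,z):
    p=cv2.undistortPoints(np.array(uv,float).reshape(-1,1,2),c['K'],c['D']).reshape(-1,2)
    d=np.c_[p,np.ones(len(p))]@c['R']; o=-c['R'].T@c['t']
    return o+d*((z-o[2])/d[:,2])[:,None]
def proj(c,X):
    return cv2.projectPoints(np.array(X,float).reshape(-1,3),cv2.Rodrigues(c['R'])[0],c['t'],c['K'],c['D'])[0].reshape(-1,2)
def st():
    o=env.get_obs(); print({k:np.round(o[k],3).tolist() for k in ('time_s','tool_pos','tool_rot','force','grip_width','grasp_force','qpos')}); return o
E
python3 - <<'E'
from h import *
st()
for n in('scene','side','wrist'):
    c=cam(n,n+'0.png'); print(n,-c['R'].T@c['t'],c['R'][2],c['fx'])
E
```

```text
{'time_s': 0.0, 'tool_pos': [0.186, -0.623, 0.404], 'tool_rot': [-179.89, 0.007, 16.604], 'force': [-0.251, -0.303, 0.385], 'grip_width': 0.087, 'grasp_force': 0.0, 'qpos': [74.204, 18.441, -4.013, 83.175, 1.295, 78.539, -3.26]}
scene [ 1.39046573 -0.61244561  1.54448974] [-0.44766836  0.30544787 -0.84041337] 515.8807743199656
side [-0.22899444  0.80401618  0.88591143] [ 0.56680738 -0.61044141 -0.55325463] 492.60382638625185
wrist [ 0.26651099 -0.59835722  0.38309635] [-0.29101014 -0.08437847 -0.9529918 ] 278.20899580170845
```

View pics/scene0.png

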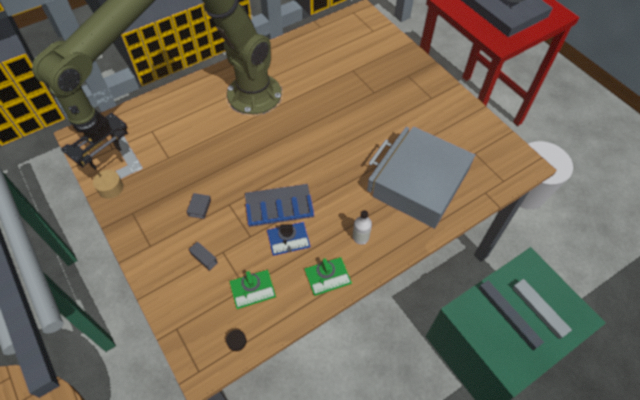

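View pics/side0.png

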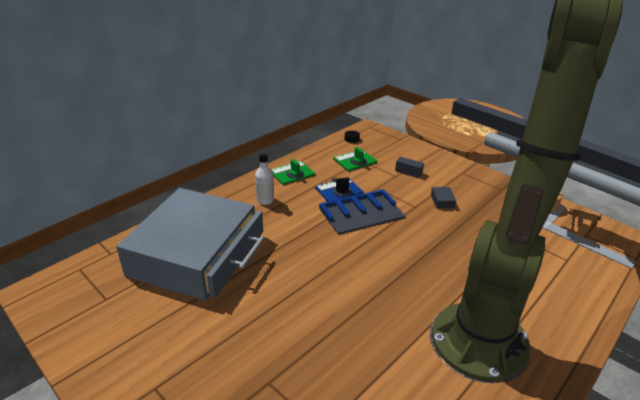

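The scene view shows the case at about (420,175) with its handle at (380,153). The bed is at (280,205), the blue setter at (288,238) and the bottle at (362,228). The offcuts are at (199,206) and (203,255). The side view shows the same things.

Run:
```python
from h import *
a=cv2.imread('pics/scene0.png')[120:260,235:480]; cv2.imwrite('pics/cs.png',cv2.resize(a,None,fx=3.2,fy=3.2,interpolation=cv2.INTER_CUBIC))
a=cv2.imread('pics/side0.png')[145:305,110:420]; cv2.imwrite('pics/cd.png',cv2.resize(a,None,fx=2.5,fy=2.5,interpolation=cv2.INTER_CUBIC))
c=cam('scene'); 
for n,uv,z in [('bed corners',[[245,191],[311,186],[314,217],[248,224]],.01),('handle',[[389,142],[370,165]],.062),('cabtop',[[413,129],[473,157],[436,223],[370,180]],.1),('off',[[199,206],[203,255]],.03),('setter',[[267,229],[305,224],[310,248],[272,254]],.01),('spray',[[362,241]],0)]:
    print(n,ray(c,uv,z).round(3).tolist())
```

```text
bed corners [[0.406, -0.267, 0.01], [0.517, -0.059, 0.01], [0.631, -0.121, 0.01], [0.53, -0.324, 0.01]]
handle [[0.541, 0.268, 0.062], [0.587, 0.147, 0.062]]
cabtop [[0.563, 0.355, 0.1], [0.779, 0.451, 0.1], [0.911, 0.167, 0.1], [0.658, 0.09, 0.1]]
off [[0.386, -0.434, 0.03], [0.562, -0.507, 0.03]]
setter [[0.583, -0.28, 0.01], [0.637, -0.162, 0.01], [0.724, -0.198, 0.01], [0.673, -0.314, 0.01]]
spray [[0.794, -0.034, 0.0]]
```

View pics/cs.png

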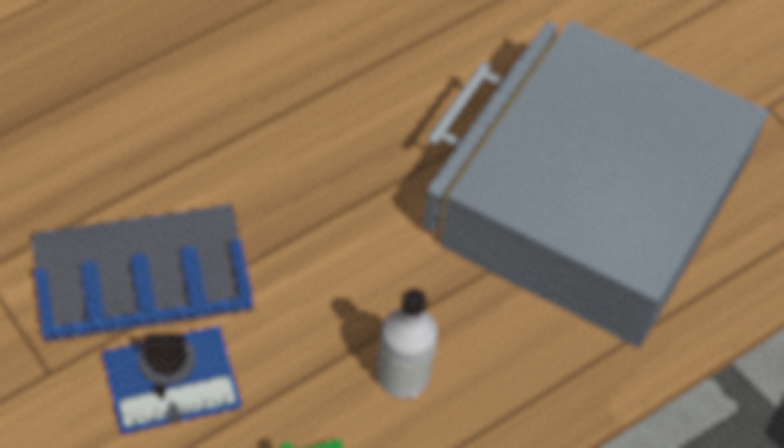

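View pics/cd.png

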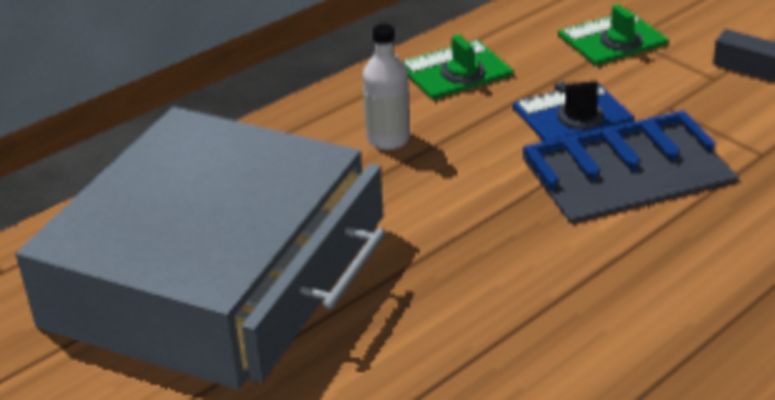

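The close-ups show the drawer shut apart from a narrow gap at its front. The knob is black, and the pointer and mark sit near scene crop (160,390) and (172,408). Next I'll triangulate the case, the bed and the handle.

Run:
```python
from h import *
S=cam('scene');D=cam('side')
s=lambda u,v:(235+u/3.2,120+v/3.2)
d=lambda u,v:(110+u/2.5,145+v/2.5)
def tri(a,b):
    P=[np.c_[c['R'],c['t']] for c in(S,D)]
    q=[cv2.undistortPoints(np.array([[x]],float),c['K'],c['D']).reshape(2,1) for c,x in((S,a),(D,b))]
    X=cv2.triangulatePoints(P[0],P[1],*q);return (X[:3]/X[3]).ravel()
for n,a,b in [('topFL(+y)',s(574,22),d(238,315)),('topBL',s(768,112),d(22,258)),('topBR',s(660,303),d(175,108)),('topFR',s(443,207),d(360,152)),
 ('hA',s(488,70),d(328,302)),('hB',s(435,138),d(380,235)),('apronR',s(33,233),d(737,180)),('apronL',s(233,207),d(572,220)),('spraycap',s(412,297),d(383,30))]:
    print(n,tri(a,b).round(4))
for n,uv,z in [('bed',[s(33,233),s(233,207),s(250,305),s(45,338)],.008),('top',[s(574,22),s(768,112),s(660,303),s(443,207)],.1),('side top',[],0)]:
    print(n,ray(S,uv,z).round(4).tolist() if uv else '')
print(ray(D,[d(238,315),d(22,258),d(175,108),d(360,152)],.1).round(4).tolist())
print('apron side',ray(D,[d(737,180),d(572,220)],.008).round(4).tolist())
print('h',ray(S,[s(488,70),s(435,138)],.062).round(4).tolist(),ray(D,[d(328,302),d(380,235)],.062).round(4).tolist())
```

```text
topFL(+y) [0.55   0.3624 0.0944]
topBL [0.7707 0.4648 0.0916]
topBR [0.8932 0.2017 0.0944]
topFR [0.6747 0.0949 0.0872]
hA [0.5335 0.2633 0.058 ]
hB [0.5779 0.1554 0.057 ]
apronR [ 4.058e-01 -2.686e-01  3.000e-04]
apronL [ 0.4977 -0.0645  0.    ]
spraycap [ 0.776  -0.0289  0.1554]
bed [[0.4122, -0.2694, 0.008], [0.5051, -0.0649, 0.008], [0.6227, -0.119, 0.008], [0.5365, -0.3241, 0.008]]
top [[0.558, 0.3661, 0.1], [0.7759, 0.4628, 0.1], [0.8968, 0.2018, 0.1], [0.6802, 0.0878, 0.1]]
side top 
[[0.5375, 0.3601, 0.1], [0.756, 0.4661, 0.1], [0.882, 0.2039, 0.1], [0.661, 0.1071, 0.1]]
apron side [[0.3995, -0.2609, 0.008], [0.4891, -0.0598, 0.008]]
h [[0.5377, 0.2634, 0.062], [0.582, 0.1545, 0.062]] [[0.5276, 0.2638, 0.062], [0.5714, 0.1577, 0.062]]
```

Request:
{"name": "send_rows", "arguments": {
  "xyz": [
    [0.0295,-0.0346,0],
    [0.0295,-0.0346,0],
    [0.0295,-0.0346,0],
    [0.0295,-0.0346,0],
    [0.0295,-0.0346,0],
    [0.0295,-0.0346,0],
    [0.0295,-0.0346,0],
    [0.0295,-0.0346,0],
    [0.0295,-0.0346,0],
    [0.0295,-0.0346,0],
    [0.0295,-0.0346,0],
    [0.0295,-0.0346,0],
    [0.0295,-0.0346,0],
    [0.0295,-0.0346,0],
    [0.0295,-0.0346,0],
    [0.0295,-0.0346,0],
    [0.0295,-0.0346,0],
    [0.0295,-0.0346,0],
    [0.0295,-0.0346,0],
    [0.0295,-0.0346,0]
  ],
  "rotation": [
    [0,0,0],
    [0,0,0],
    [0,0,0],
    [0,0,0],
    [0,0,0],
    [0,0,0],
    [0,0,0],
    [0,0,0],
    [0,0,0],
    [0,0,0],
    [0,0,0],
    [0,0,0],
    [0,0,0],
    [0,0,0],
    [0,0,0],
    [0,0,0],
    [0,0,0],
    [0,0,0],
    [0,0,0],
    [0,0,0]
  ],
  "jaw": [1,1,1,1,1,1,1,1,1,1,1,1,1,1,1,1,1,1,0.38,0.38],
  "newtons": 40
}}

```text
time_s: 2.3
tool_pos: [0.5542, 0.21, 0.4047]
tool_rot: [180.0, -0.0, 16.5]
force: [0.9, -0.2, 0.3]
grip_width: 0.078
grasp_force: 0.0
```

Request:
{"name": "send_rows", "arguments": {
  "xyz": [
    [0,0,0],
    [0,0,0],
    [0,0,0],
    [0,0,0],
    [0,0,0],
    [0,0,0],
    [0,0,0],
    [0,0,0],
    [0,0,0],
    [0,0,0],
    [0,0,0],
    [0,0,0],
    [0,0,0],
    [0,0,0]
  ],
  "rotation": [
    [0,0,-0.143],
    [0,0,-0.143],
    [0,0,-0.143],
    [0,0,-0.143],
    [0,0,-0.143],
    [0,0,-0.143],
    [0,0,-0.143],
    [0,0,-0.143],
    [0,0,-0.143],
    [0,0,-0.143],
    [0,0,-0.143],
    [0,0,-0.143],
    [0,0,0],
    [0,0,0]
  ],
  "jaw": [0.38,0.38,0.38,0.38,0.38,0.38,0.38,0.38,0.38,0.38,0.38,0.38,0.38,0.38]
}}

```text
time_s: 3.7
tool_pos: [0.5535, 0.2087, 0.4046]
tool_rot: [-180.0, -0.0, 114.7]
force: [0.3, 0.0, -0.2]
grip_width: 0.0329
grasp_force: 0.0
```

Run:
```python
from h import *
st(); c=cam('wrist','w1.png'); print(proj(c,[[.5335,.2633,.058],[.578,.155,.058]]))
```

```text
{'time_s': 3.7, 'tool_pos': [0.553, 0.209, 0.405], 'tool_rot': [-179.988, -0.011, 114.714], 'force': [0.321, 0.005, -0.207], 'grip_width': 0.033, 'grasp_force': 0.0, 'qpos': [32.309, 27.356, -73.112, 90.093, 26.33, 82.253, -17.926]}
[[317.99739083 139.05716051]
 [313.86080298 233.04041247]]
```

View pics/w1.png

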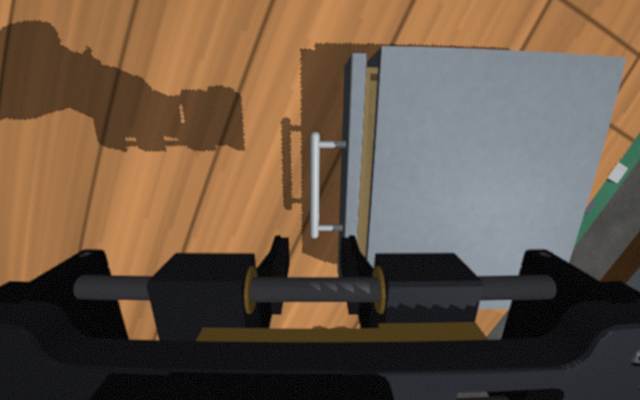

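The wrist view shows the bar handle from (316,135) to (315,236), about 1 px from where I predicted it.

```bash
cat >> h.py <<'E'
def to(x,y,z,yaw):
    "tool-frame shift to a world TCP target (tool down), and the z turn"
    o=env.get_obs(); p=np.array(o['tool_pos']); R=Ro.from_euler('xyz',o['tool_rot'],degrees=True)
    d=R.inv().apply(np.array([x,y,z])-p); dy=(yaw-o['tool_rot'][2]+180)%360-180
    print('shift',d.round(4),'rotz',round(-np.radians(dy),4))
E
python3 - <<'E'
from h import *
c=cam('wrist'); p=ray(c,[[316,135],[315,236]],.062); print(p,np.linalg.norm(p[0]-p[1])); d=p[0]-p[1]; print(np.degrees(np.arctan2(d[1],d[0])))
m=p.mean(0); 
f=ray(c,[[382,50],[371,255]],.1); d=f[0]-f[1]; print(f,np.degrees(np.arctan2(d[1],d[0])))
to(m[0],m[1],.228,115)
E
```

```text
[[0.52939375 0.26667259 0.062     ]
 [0.58035364 0.15347161 0.062     ]] 0.12414254933421609
114.2359316210975
[[0.55118821 0.36449515 0.1       ]
 [0.6411257  0.17420218 0.1       ]] 115.29665659532283
shift [0.0006 0.0019 0.1767] rotz -0.0039
```

Request:
{"name": "send_rows", "arguments": {
  "xyz": [
    [0,-0.001,0.035],
    [0,0,0.035],
    [0,0,0.035],
    [0,0,0.035],
    [0,0,0.02],
    [0,0,0.017],
    [0,0,0],
    [0,0,0],
    [0,0,0],
    [0,0,0],
    [0,0,0]
  ],
  "rotation": [
    [0,0,0],
    [0,0,0],
    [0,0,0],
    [0,0,0],
    [0,0,0],
    [0,0,0],
    [0,0,0],
    [0,0,0],
    [0,0,0],
    [0,0,0],
    [0,0,0]
  ],
  "jaw": [0.38,0.38,0.38,0.38,0.38,0.38,0.38,0,0,0,0],
  "newtons": 30
}}

```text
time_s: 4.9
tool_pos: [0.5528, 0.2086, 0.2287]
tool_rot: [179.9, 0.0, 114.9]
force: [0.4, -0.6, 3.6]
grip_width: 0.0102
grasp_force: 30.0
```

Request:
{"name": "send_rows", "arguments": {
  "xyz": [
    [0,-0.01,0],
    [0,-0.015,0],
    [0,-0.02,0],
    [0,-0.02,0],
    [0,-0.02,0],
    [0,-0.02,0],
    [0,-0.02,0],
    [0,-0.02,0],
    [0,-0.015,0],
    [0,0,0],
    [0,0,0]
  ],
  "rotation": [
    [0,0,0],
    [0,0,0],
    [0,0,0],
    [0,0,0],
    [0,0,0],
    [0,0,0],
    [0,0,0],
    [0,0,0],
    [0,0,0],
    [0,0,0],
    [0,0,0]
  ],
  "jaw": [0,0,0,0,0,0,0,0,0,0,0]
}}

```text
time_s: 6.0
tool_pos: [0.4066, 0.1424, 0.2286]
tool_rot: [180.0, 0.0, 114.9]
force: [-3.6, 4.1, 7.5]
grip_width: 0.01
grasp_force: 30.0
```

Request:
{"name": "send_rows", "arguments": {
  "xyz": [
    [0,0,0],
    [0,0,0],
    [0,0,0],
    [0,0,-0.02],
    [0,0,-0.04],
    [0,0,-0.04],
    [0,0.025,-0.04],
    [0,0.025,-0.04],
    [0,0.025,0],
    [0,0.025,0],
    [0,0,0],
    [0,0,0]
  ],
  "rotation": [
    [0,0,0],
    [0,0,0],
    [0,0,0],
    [0,0,0],
    [0,0,0],
    [0,0,0],
    [0,0,0],
    [0,0,0],
    [0,0,0],
    [0,0,0],
    [0,0,0],
    [0,0,0]
  ],
  "jaw": [0.38,0.38,0.38,0.38,0.38,0.5,0.5,0.5,0.5,0.5,0.5,0.5]
}}

```text
time_s: 7.2
tool_pos: [0.4968, 0.1827, 0.4034]
tool_rot: [-179.8, -0.1, 115.0]
force: [0.2, -0.1, -0.9]
grip_width: 0.0432
grasp_force: 0.0
```

Run:
```python
from h import *
st(); c=cam('wrist','w2.png')
```

```text
{'time_s': 7.2, 'tool_pos': [0.497, 0.183, 0.403], 'tool_rot': [-179.805, -0.119, 115.008], 'force': [0.181, -0.131, -0.871], 'grip_width': 0.043, 'grasp_force': 0.0, 'qpos': [42.638, 15.373, -74.818, 98.451, 15.017, 78.027, -9.869]}
```

View pics/w2.png

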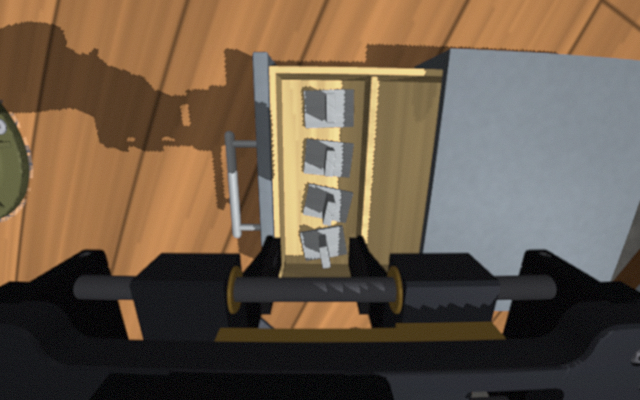

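The drawer is open with four pads in it, at about (327,107), (327,157), (326,203) and (323,244). I'll zoom in for their poses.

Run:
```python
from h import *
a=cv2.imread('pics/w2.png')[80:270,265:385]; cv2.imwrite('pics/c2.png',cv2.resize(a,None,fx=3.1*1.25,fy=3.1,interpolation=cv2.INTER_CUBIC)[:590])
```

```text
(no output)
```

View pics/c2.png

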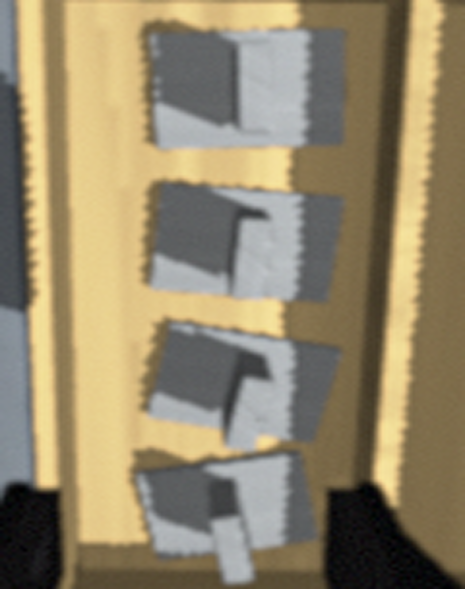

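Run:
```python
from h import *
c=cam('wrist')
P=dict(A=[(150,30),(345,30),(343,145),(155,147)],B=[(160,184),(343,196),(325,300),(150,288)],C=[(170,322),(340,348),(312,440),(148,410)],D=[(137,473),(300,455),(317,540),(157,555)])
for n,q in P.items():
    p=ray(c,[(265+x/3.875,80+y/3.1) for x,y in q],.028)[:,:2]
    m=p.mean(0); L=(p[1]+p[2]-p[0]-p[3])/2; W=(p[3]+p[2]-p[0]-p[1])/2
    print(n,m.round(4),'len',np.linalg.norm(L).round(4),'wid',np.linalg.norm(W).round(4),'yawx',np.degrees(np.arctan2(L[1],L[0])).round(1),'from W',(np.degrees(np.arctan2(W[1],W[0]))+90).round(1))
    print('  rib top px',proj(c,[[*m,.068]]).round(1))
```

```text
A [0.4735 0.2729] len 0.06 wid 0.0435 yawx 25.4 from W 26.3
  rib top px [[330.8 107.8]]
B [0.4987 0.218 ] len 0.0592 wid 0.043 yawx 20.2 from W 19.6
  rib top px [[329.6 163.5]]
C [0.5239 0.1642] len 0.0592 wid 0.0415 yawx 12.6 from W 13.8
  rib top px [[329.  212.8]]
D [0.5449 0.1081] len 0.059 wid 0.0422 yawx 33.0 from W 34.7
  rib top px [[324.6 257.2]]
```

Request:
{"name": "send_rows", "arguments": {
  "xyz": [
    [0.03,0.006,0],
    [0.03,0.006,0],
    [0.031,0.005,0.02],
    [0,0,0.04],
    [0,0,0.04],
    [0,0,0.04],
    [0,0,0.025],
    [0,0,0.014],
    [0,0,0],
    [0,0,0],
    [0,0,0],
    [0,0,0],
    [0,0,0],
    [0,0,0]
  ],
  "rotation": [
    [0,0,-0.014],
    [0,0,0],
    [0,0,0],
    [0,0,0],
    [0,0,0],
    [0,0,0],
    [0,0,0],
    [0,0,0],
    [0,0,0],
    [0,0,0],
    [0,0,0],
    [0,0,0],
    [0,0,0],
    [0,0,0]
  ],
  "jaw": [0.46,0.46,0.46,0.46,0.46,0.46,0.46,0.46,0.46,0,0,0,0,0],
  "newtons": 35
}}

```text
time_s: 8.7
tool_pos: [0.4736, 0.2715, 0.2257]
tool_rot: [-180.0, 0.1, 115.7]
force: [0.3, 0.0, 3.7]
grip_width: 0.0099
grasp_force: 35.0
```

Request:
{"name": "send_rows", "arguments": {
  "xyz": [
    [0,0,-0.02],
    [0,0,-0.03],
    [0,0,-0.04],
    [0,0,-0.04],
    [0,0,-0.02],
    [0,0,0]
  ],
  "rotation": [
    [0,0,0],
    [0,0,0],
    [0,0,0],
    [0,0,0],
    [0,0,0],
    [0,0,0]
  ],
  "jaw": [0,0,0,0,0,0]
}}

```text
time_s: 9.3
tool_pos: [0.474, 0.2725, 0.3779]
tool_rot: [179.8, 0.1, 115.7]
force: [0.4, 0.0, -2.0]
grip_width: 0.01
grasp_force: 35.0
```

Run:
```python
from h import *
st(); to(.43,-.16,.37,65.5)
```

```text
{'time_s': 9.3, 'tool_pos': [0.474, 0.272, 0.378], 'tool_rot': [179.788, 0.068, 115.677], 'force': [0.439, 0.015, -1.975], 'grip_width': 0.01, 'grasp_force': 34.965, 'qpos': [28.376, 19.573, -72.277, 98.415, 19.331, 76.015, -21.995]}
shift [-0.3707 -0.2271  0.0075] rotz 0.8758
```

Request:
{"name": "send_rows", "arguments": {
  "xyz": [
    [-0.02,-0.01,0],
    [-0.04,-0.019,0],
    [-0.04,-0.019,0],
    [-0.04,-0.019,0],
    [-0.04,-0.019,0],
    [-0.04,-0.019,0],
    [-0.04,-0.019,0],
    [-0.04,-0.019,0],
    [-0.04,-0.019,0],
    [-0.04,-0.019,0],
    [-0.04,-0.019,0],
    [-0.04,-0.019,0],
    [-0.045,-0.019,0],
    [0,0,0],
    [0,0,0],
    [0,0,0],
    [0,0,0],
    [0,0,0],
    [0,0,0],
    [0,0,0]
  ],
  "rotation": [
    [0,0,0],
    [0,0,0],
    [0,0,0],
    [0,0,0],
    [0,0,0],
    [0,0,0],
    [0,0,0],
    [0,0,0],
    [0,0,0],
    [0,0,0],
    [0,0,0],
    [0,0,0],
    [0,0,0],
    [0,0,0.14],
    [0,0,0.14],
    [0,0,0.14],
    [0,0,0.14],
    [0,0,0.14],
    [0,0,0.14],
    [0,0,0.035]
  ],
  "jaw": [0,0,0,0,0,0,0,0,0,0,0,0,0,0,0,0,0,0,0,0]
}}

```text
time_s: 11.3
tool_pos: [0.4773, -0.2866, 0.3737]
tool_rot: [-179.8, 0.1, 65.3]
force: [0.0, -0.2, -1.8]
grip_width: 0.0103
grasp_force: 3.5
```

Request:
{"name": "send_rows", "arguments": {
  "xyz": [
    [0,0,0],
    [0,0,0]
  ],
  "rotation": [
    [0,0,0],
    [0,0,0]
  ],
  "jaw": [0,0]
}}

```text
time_s: 11.5
tool_pos: [0.4775, -0.2866, 0.3745]
tool_rot: [-179.9, 0.1, 65.6]
force: [-0.6, -0.4, -2.1]
grip_width: 0.0097
grasp_force: 35.0
```

Run:
```python
from h import *
st(); c=cam('wrist','w3.png'); np.savez('w3.npz',**{k:c[k] for k in('K','D','R','t')})
cv2.imwrite('pics/w3b.png',cv2.resize(c['image'],(800,500),interpolation=cv2.INTER_CUBIC))
```

```text
{'time_s': 11.5, 'tool_pos': [0.478, -0.287, 0.374], 'tool_rot': [-179.856, 0.061, 65.616], 'force': [-0.639, -0.359, -2.143], 'grip_width': 0.01, 'grasp_force': 35.0, 'qpos': [72.702, 13.646, -50.713, 97.515, 11.0, 74.175, -4.65]}
```

View pics/w3b.png

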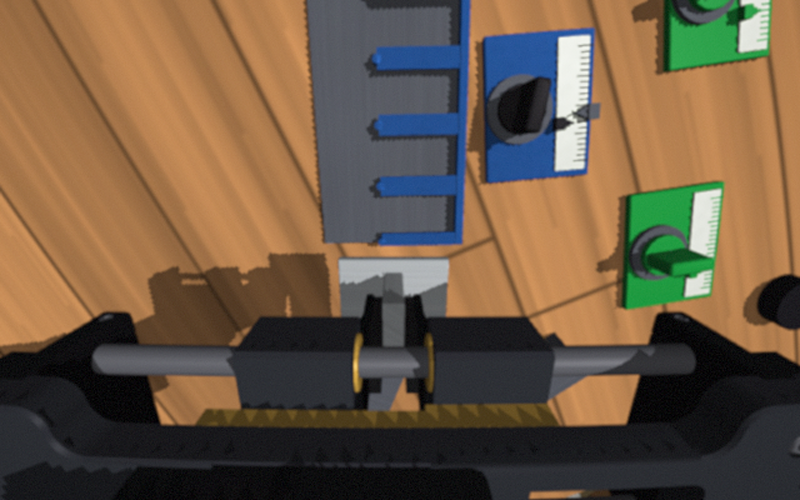

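The wrist view (800 px wide) shows the wall ribs at rows 58, 125 and 187 and the apron's −y corner at (324,242). The knob is near (525,108). The pointer is at about (558,124) and the mark at (593,110). The pad is held at (393,260). The grip dipped for a moment, so I'll check the pad's pose in the hand.

Run:
```python
from h import *
z=np.load('w3.npz');c={k:z[k] for k in z}
R=lambda q,h:ray(c,np.array(q)/1.25,h)[:,:2]
t=R([(375,60),(458,57),(375,126),(460,124),(376,187),(461,185)],.021)
for i in(0,2,4):
    d=t[i+1]-t[i]; print('wall',t[i].round(4),t[i+1].round(4),'yaw',np.degrees(np.arctan2(d[1],d[0])).round(1))
yd=(t[1]-t[5]+t[0]-t[4])/2; print('spacing',np.linalg.norm(yd)/2,'y-dir-90',np.degrees(np.arctan2(yd[1],yd[0]))-90)
a=R([(308,0),(324,242)],.008); d=a[0]-a[1]; print('front',a.round(4),np.degrees(np.arctan2(d[1],d[0]))-90)
b=R([(469,5),(462,243)],.021); d=b[0]-b[1]; print('back',b.round(4),np.degrees(np.arctan2(d[1],d[0]))-90)
q=R([(340,258),(449,258)],.1785); print('pad edge',q.round(4),np.linalg.norm(q[1]-q[0]),np.degrees(np.arctan2(*(q[1]-q[0])[::-1])),'mid',q.mean(0))
# pixel refine: pad edge expected from tool
o=env.get_obs();p=np.array(o['tool_pos']);yw=np.radians(65.6);tx=np.array([np.cos(yw),np.sin(yw)]);ty=np.array([np.sin(yw),-np.cos(yw)])
print('expected edge',[(p[:2]+tx*.022+s*ty*.03).round(4) for s in(-1,1)])
```

```text
wall [ 0.5264 -0.1394] [ 0.5926 -0.1667] yaw -22.4
wall [ 0.5033 -0.1885] [ 0.574  -0.2185] yaw -23.0
wall [ 0.4809 -0.2385] [ 0.555  -0.2699] yaw -23.0
spacing 0.05468098119287187 y-dir-90 -22.363466035095115
front [[ 0.4945 -0.069 ]
 [ 0.4066 -0.2682]] -23.81335577983225
back [[ 0.6158 -0.1334]
 [ 0.5353 -0.3236]] -22.95157415742777
pad edge [[ 0.4626 -0.2509]
 [ 0.5154 -0.2747]] 0.057896747879956516 -24.334984813732667 mid [ 0.48899777 -0.26279848]
expected edge [array([ 0.4594, -0.2542]), array([ 0.514, -0.279])]
```

Request:
{"name": "send_rows", "arguments": {
  "xyz": [
    [0.009,-0.023,0],
    [0.009,-0.023,0],
    [0,0,0.035],
    [0,0,0.035],
    [0,0,0.035],
    [0,0,0.02],
    [0,0,0.015],
    [0,0,0],
    [0,0,0]
  ],
  "rotation": [
    [0,0,-0.019],
    [0,0,0],
    [0,0,0],
    [0,0,0],
    [0,0,0],
    [0,0,0],
    [0,0,0],
    [0,0,0],
    [0,0,0]
  ],
  "jaw": [0,0,0,0,0,0,0,0,0]
}}

```text
time_s: 12.45
tool_pos: [0.4435, -0.2519, 0.2364]
tool_rot: [180.0, 0.1, 66.7]
force: [0.8, 0.1, -1.7]
grip_width: 0.0097
grasp_force: 35.0
```

Run:
```python
from h import *
st(); c=cam('wrist','w4.png'); np.savez('w4.npz',**{k:c[k] for k in('K','D','R','t')})
cv2.imwrite('pics/w4b.png',cv2.resize(c['image'][:260,160:560],None,fx=2,fy=2,interpolation=cv2.INTER_CUBIC))
```

```text
{'time_s': 12.45, 'tool_pos': [0.443, -0.252, 0.236], 'tool_rot': [179.976, 0.071, 66.656], 'force': [0.792, 0.119, -1.712], 'grip_width': 0.01, 'grasp_force': 35.0, 'qpos': [71.674, 16.572, -50.1, 112.19, 15.056, 57.887, -8.702]}
```

View pics/w4b.png

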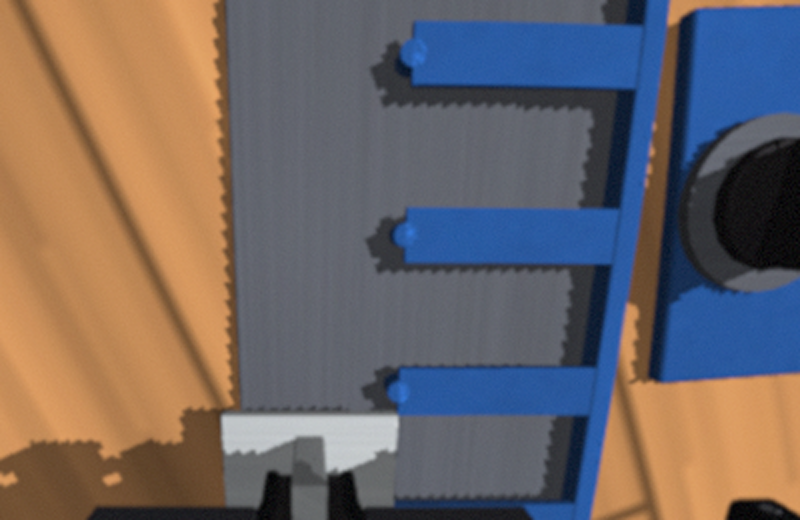

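The close view shows the lip strips of three walls with clear corners, for example (413,22), (406,208), (398,367) and (398,415). The pad's +y edge runs from (222,412) to (398,415). Next I'll fit the bed's pose.

```bash
cat > fit.py <<'E'
from h import *
def rigid(M,W):
    mc,wc=M.mean(0),W.mean(0);a=M-mc;b=W-wc
    th=np.arctan2((a[:,0]*b[:,1]-a[:,1]*b[:,0]).sum(),(a*b).sum());R=np.array([[np.cos(th),-np.sin(th)],[np.sin(th),np.cos(th)]])
    t=wc-R@mc; return np.degrees(th),t,W-(M@R.T+t)
E
python3 - <<'E'
from fit import *
z=np.load('w4.npz');c={k:z[k] for k in z}
R=lambda q,h:ray(c,np.array([(160+u/2,v/2) for u,v in q]),h)[:,:2]
px=[(413,22),(413,88),(406,208),(406,265),(398,367),(398,415),(643,27),(637,88),(620,210),(613,265),(597,367),(592,415)]
M=np.array([(-15,64),(-15,46),(-15,9),(-15,-9),(-15,-46),(-15,-64),(57,64),(57,46),(57,9),(57,-9),(57,-46),(57,-64)])/1e3
th,t,e=rigid(M,R(px,.021)); print(th,t,(e*1e3).round(1).tolist())
a=R([(228,50),(241,408)],.008); d=a[0]-a[1]; print('front',np.degrees(np.arctan2(d[1],d[0]))-90)
B=np.array([[np.cos(np.radians(th)),-np.sin(np.radians(th))],[np.sin(np.radians(th)),np.cos(np.radians(th))]])
print('front in bed',((a-t)@B).round(4))
for h in(.034,.04,.0275):
    q=R([(222,412),(398,415)],h);print(h,np.linalg.norm(q[1]-q[0]),((q-t)@B).round(4).tolist())
o=env.get_obs();print('tcp in bed',((np.array(o['tool_pos'][:2])-t)@B).round(4), 'yaw rel',o['tool_rot'][2]-90-th)
E
```

```text
-23.034470259763648 [ 0.52025697 -0.19519904] [[-0.4, -0.2], [0.1, -1.0], [-0.3, 0.2], [0.3, -0.6], [-0.4, 1.1], [0.2, 0.6], [-0.4, -0.3], [0.3, -0.0], [-0.1, -0.2], [0.0, -0.3], [0.0, 0.7], [0.7, -0.0]]
front -23.310887366615376
front in bed [[-0.074   0.0598]
 [-0.0746 -0.0645]]
0.034 0.06060154528698017 [[-0.0778, -0.0575], [-0.0172, -0.059]]
0.04 0.058599545521531744 [[-0.0768, -0.0556], [-0.0182, -0.0569]]
0.0275 0.06277037836621596 [[-0.0789, -0.0597], [-0.0161, -0.0611]]
tcp in bed [-0.0482 -0.0823] yaw rel -0.3204329817933207
```

Request:
{"name": "send_rows", "arguments": {
  "xyz": [
    [0,0,0.01],
    [0,0,0.008],
    [0,0,0.003],
    [0,0,0.002],
    [0,0,0]
  ],
  "rotation": [
    [0,0,0],
    [0,0,0],
    [0,0,0],
    [0,0,0],
    [0,0,0]
  ],
  "jaw": [0,0,0,0,0],
  "newtons": 10
}}

```text
time_s: 13.0
tool_pos: [0.4429, -0.2518, 0.2126]
tool_rot: [-180.0, 0.1, 66.6]
force: [0.7, 0.2, -1.6]
grip_width: 0.0096
grasp_force: 10.0
```

Request:
{"name": "send_rows", "arguments": {
  "xyz": [
    [0,0,0],
    [0,0,0],
    [0,0,0.002],
    [0,0,0.002],
    [0,0,0],
    [0,0,0],
    [0,0,0]
  ],
  "rotation": [
    [0,0,0],
    [0,0,0],
    [0,0,0],
    [0,0,0],
    [0,0,0],
    [0,0,0],
    [0,0,0]
  ],
  "jaw": [0.4,0.4,0.4,0,0,0,0],
  "newtons": 35
}}

```text
time_s: 13.7
tool_pos: [0.443, -0.2518, 0.2089]
tool_rot: [-180.0, 0.1, 66.6]
force: [-0.1, -0.4, -0.9]
grip_width: 0.0097
grasp_force: 33.3
```

Run:
```python
from h import *
st(); c=cam('wrist','w5.png'); np.savez('w5.npz',**{k:c[k] for k in('K','D','R','t')})
cv2.imwrite('pics/w5b.png',cv2.resize(c['image'][130:260,200:400],None,fx=4,fy=4,interpolation=cv2.INTER_CUBIC))
```

```text
{'time_s': 13.7, 'tool_pos': [0.443, -0.252, 0.209], 'tool_rot': [-179.98, 0.086, 66.634], 'force': [-0.12, -0.376, -0.934], 'grip_width': 0.01, 'grasp_force': 33.272, 'qpos': [70.24, 19.048, -48.89, 113.409, 17.55, 55.113, -10.67]}
```

View pics/w5b.png

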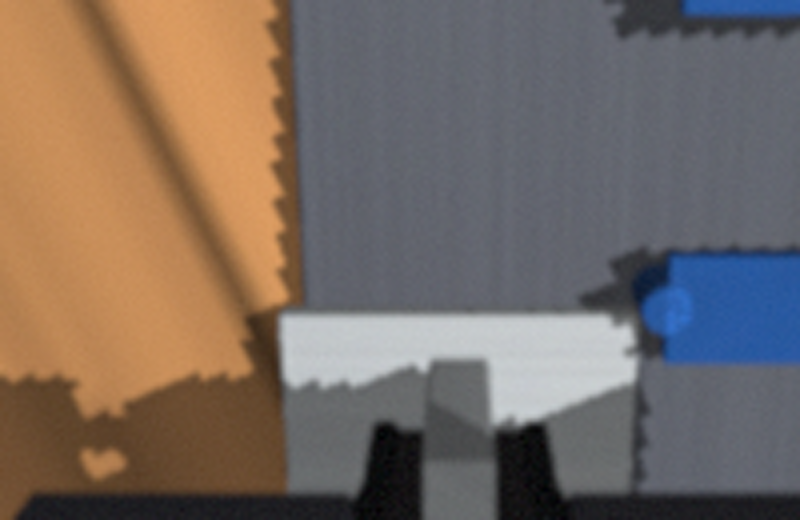

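The pad is now flat on the apron. Its edge runs from (280,312) to (635,314), and the lip strip beside it spans rows 253 to 362.

Run:
```python
from fit import *
z=np.load('w5.npz');c={k:z[k] for k in z}
R=lambda q,h:ray(c,np.array([(200+u/4,130+v/4) for u,v in q]),h)[:,:2]
th=np.radians(-23.03);B=np.array([[np.cos(th),-np.sin(th)],[np.sin(th),np.cos(th)]]);t=np.array([.5203,-.1952])
print('lips',((R([(668,253),(790,253),(668,362),(790,362),(685,18),(790,15)],.021)-t)@B*1e3).round(2).tolist())
print('pad',((R([(280,312),(632,312),(637,400)],.014)-t)@B*1e3).round(2).tolist())
print('front',((R([(293,60),(303,300)],.008)-t)@B*1e3).round(2).tolist())
print((np.array(env.get_obs()['tool_pos'][:2])-t)@B)
```

```text
lips [[-15.65, -44.92], [3.49, -45.01], [-14.71, -63.12], [5.05, -63.26], [-14.9, -9.15], [0.55, -8.73]]
pad [[-77.9, -56.63], [-19.74, -56.96], [-18.23, -72.72]]
front [[-74.59, -16.23], [-74.89, -56.51]]
[-0.04899289 -0.0823666 ]
```

Run:
```python
from fit import *
z=np.load('w5.npz');c={k:z[k] for k in z}
R=lambda q,h:ray(c,np.array([(200+u/4,130+v/4) for u,v in q]),h)[:,:2]
th=np.radians(-23.03);B=np.array([[np.cos(th),-np.sin(th)],[np.sin(th),np.cos(th)]]);t=np.array([.5203,-.1952])
print('rib top edge',((R([(430,358),(487,358)],.054)-t)@B*1e3).round(2).tolist())
W=lambda x,y,h:[*(B@np.array([x,y])+t),h]
for dy in(0,.0036):
  q=proj(c,[W(-.079,-.0604+dy,.014),W(-.019,-.0604+dy,.014),W(-.054,-.0674+dy,.054),W(-.044,-.0674+dy,.054)]); print(dy,((q-[200,130])*4).round(0).tolist())
```

```text
rib top edge [[-52.0, -49.54], [-44.65, -49.58]]
0 [[275.0, 334.0], [636.0, 332.0], [417.0, 483.0], [492.0, 482.0]]
0.0036 [[273.0, 313.0], [637.0, 311.0], [416.0, 458.0], [492.0, 458.0]]
```

Request:
{"name": "send_rows", "arguments": {
  "xyz": [
    [-0.0014,0,0],
    [-0.0014,0,0],
    [0,0,0],
    [0,0.004,0],
    [0,0.004,0],
    [0,0.004,0],
    [0,0.004,0],
    [0,0.004,0],
    [0,0.004,0]
  ],
  "rotation": [
    [0,0,-0.006],
    [0,0,0],
    [0,0,0],
    [0,0,0],
    [0,0,0],
    [0,0,0],
    [0,0,0],
    [0,0,0],
    [0,0,0]
  ],
  "jaw": [0,0,0,0,0,0,0,0,0]
}}

```text
time_s: 14.65
tool_pos: [0.4635, -0.2638, 0.2089]
tool_rot: [-179.8, 0.1, 67.0]
force: [-5.5, 2.1, 6.4]
grip_width: 0.0099
grasp_force: 35.0
```

Run:
```python
from fit import *
st();th=np.radians(-23.03);B=np.array([[np.cos(th),-np.sin(th)],[np.sin(th),np.cos(th)]]);t=np.array([.5203,-.1952])
print((np.array(env.get_obs()['tool_pos'][:2])-t)@B)
```

```text
{'time_s': 14.65, 'tool_pos': [0.463, -0.264, 0.209], 'tool_rot': [-179.805, 0.14, 66.96], 'force': [-5.466, 2.145, 6.38], 'grip_width': 0.01, 'grasp_force': 35.002, 'qpos': [68.298, 21.969, -47.78, 110.148, 19.579, 56.478, -11.537]}
[-0.02546101 -0.08540327]
```

Request:
{"name": "send_rows", "arguments": {
  "xyz": [
    [0,0.005,0],
    [0,0.005,0],
    [0,0.005,0],
    [0,0.005,0],
    [0,0.005,0],
    [0,0.005,0],
    [0,0.005,0],
    [0,0.005,0],
    [0,0.005,0],
    [0,0.003,0],
    [0,0.003,0],
    [0,0,0]
  ],
  "rotation": [
    [0,0,0],
    [0,0,0],
    [0,0,0],
    [0,0,0],
    [0,0,0],
    [0,0,0],
    [0,0,0],
    [0,0,0],
    [0,0,0],
    [0,0,0],
    [0,0,0],
    [0,0,0]
  ],
  "jaw": [0,0,0,0,0,0,0,0,0,0,0,0]
}}

```text
time_s: 15.85
tool_pos: [0.511, -0.284, 0.2089]
tool_rot: [-179.9, 0.1, 67.0]
force: [-2.5, 1.0, 3.9]
grip_width: 0.0097
grasp_force: 35.0
```

Request:
{"name": "send_rows", "arguments": {
  "xyz": [
    [0,0.002,0],
    [0,0.002,0],
    [0,0,0]
  ],
  "rotation": [
    [0,0,0],
    [0,0,0],
    [0,0,0]
  ],
  "jaw": [0,0,0]
}}

```text
time_s: 16.15
tool_pos: [0.5127, -0.2845, 0.209]
tool_rot: [-179.5, 0.2, 67.0]
force: [-12.4, 5.1, 15.1]
grip_width: 0.0097
grasp_force: 35.0
```

```bash
cat >> fit.py <<'E'
th=np.radians(-23.03);B=np.array([[np.cos(th),-np.sin(th)],[np.sin(th),np.cos(th)]]);t0=np.array([.5203,-.1952])
def bed(): o=env.get_obs(); print('bed',((np.array(o['tool_pos'][:2])-t0)@B).round(4),'F',(np.array(o['force'][:2])@B).round(1),np.round(o['force'][2],1),'yaw',round(o['tool_rot'][2]-66.97,2))
def ch(x,y): return B@np.array([x,y])+t0
E
python3 -c "
from fit import *
bed()"
```

```text
bed [ 0.0279 -0.0851] F [-13.5  -0.1] 15.1 yaw -0.01
```

Request:
{"name": "send_rows", "arguments": {
  "xyz": [
    [0,0,0],
    [0,0,0],
    [0,0,-0.04],
    [0,0,-0.04],
    [0,0,-0.019],
    [0,0,-0.019],
    [0,0,-0.019],
    [0,0,-0.019],
    [0,0,-0.019],
    [0,0,-0.019],
    [0.0431,0.0183,0],
    [0.0431,0.0183,0],
    [0.0431,0.0183,0],
    [0.0431,0.0183,0],
    [0.0431,0.0183,0],
    [0.0431,0.0183,0],
    [0.0431,0.0183,0],
    [0.0431,0.0183,0],
    [0.0431,0.0183,0],
    [0.0431,0.0183,0]
  ],
  "rotation": [
    [0,0,0],
    [0,0,0],
    [0,0,0],
    [0,0,0],
    [0,0,-0.14],
    [0,0,-0.14],
    [0,0,-0.14],
    [0,0,-0.14],
    [0,0,-0.14],
    [0,0,-0.138],
    [0,0,0],
    [0,0,0],
    [0,0,0],
    [0,0,0],
    [0,0,0],
    [0,0,0],
    [0,0,0],
    [0,0,0],
    [0,0,0],
    [0,0,0]
  ],
  "jaw": [0.4,0.4,0.4,0.4,0.4,0.4,0.4,0.4,0.4,0.4,0.46,0.46,0.46,0.46,0.46,0.46,0.46,0.46,0.46,0.46]
}}

```text
time_s: 18.15
tool_pos: [0.4988, 0.1845, 0.4025]
tool_rot: [179.9, 0.1, 114.9]
force: [1.8, -0.6, 0.3]
grip_width: 0.0401
grasp_force: 0.0
```

Request:
{"name": "send_rows", "arguments": {
  "xyz": [
    [0,0,0],
    [0,0,0]
  ],
  "rotation": [
    [0,0,0],
    [0,0,0]
  ],
  "jaw": [0.46,0.46]
}}

```text
time_s: 18.35
tool_pos: [0.4982, 0.1851, 0.4023]
tool_rot: [180.0, 0.0, 115.3]
force: [0.2, -0.8, -1.1]
grip_width: 0.0398
grasp_force: 0.0
```

Run:
```python
from fit import *
st(); c=cam('wrist','w6.png')
im=c['image']; hsv=cv2.cvtColor(im,cv2.COLOR_BGR2HSV)
m=((hsv[...,1]<60)&(hsv[...,2]>60)).astype(np.uint8); m[250:]=0; m[:,:275]=0; m[:,365:]=0
m=cv2.morphologyEx(m,cv2.MORPH_OPEN,np.ones((3,3)))
for k in cv2.findContours(m,cv2.RETR_EXTERNAL,cv2.CHAIN_APPROX_SIMPLE)[0]:
    if cv2.contourArea(k)>300: print(cv2.contourArea(k),cv2.minAreaRect(k))
```

```text
{'time_s': 18.35, 'tool_pos': [0.498, 0.185, 0.402], 'tool_rot': [179.985, 0.009, 115.284], 'force': [0.188, -0.828, -1.062], 'grip_width': 0.04, 'grasp_force': 0.0, 'qpos': [40.808, 14.651, -72.638, 98.386, 14.326, 77.526, -9.153]}
2257.0 ((322.4066162109375, 219.25189208984375), (46.91311264038086, 65.03731536865234), 7.815293788909912)
1564.5 ((325.13818359375, 159.07508850097656), (47.495967864990234, 35.870262145996094), 6.709836483001709)
```

```bash
cat > chk.py <<'E'
from fit import *
PADS=dict(A=(.4735,.2729,26),B=(.4987,.218,20),C=(.5239,.1642,13.2),D=(.5449,.1081,33.8))
def slab(p,h=.028):
    a=np.radians(p[2]);R=np.array([[np.cos(a),-np.sin(a)],[np.sin(a),np.cos(a)]])
    return np.c_[np.array([(-.03,-.022),(.03,-.022),(.03,.022),(-.03,.022)])@R.T+p[:2],np.full(4,h)]
def mask(im):
    hsv=cv2.cvtColor(im,cv2.COLOR_BGR2HSV); return ((hsv[...,1]<60)&(hsv[...,2]>60)).astype(np.uint8)
def check(c,names):
    m=mask(c['image'])
    for n in names:
        q=np.zeros_like(m); cv2.fillConvexPoly(q,proj(c,slab(PADS[n])).round().astype(int),1)
        r=cv2.dilate(q,np.ones((9,9)))-cv2.dilate(q,np.ones((5,5)))
        print(n,'px inside',q.sum(),'grey inside',round(m[q>0].mean(),2),'grey in ring',round(m[r>0].mean(),2))
E
python3 - <<'E'
from chk import *
c=cam('wrist'); check(c,'ABCD'); to(*PADS['B'][:2],.224,110)
E
```

```text
A px inside 1990 grey inside 0.0 grey in ring 0.0
B px inside 1718 grey inside 0.95 grey in ring 0.0
C px inside 1504 grey inside 0.95 grey in ring 0.08
D px inside 1289 grey inside 0.96 grey in ring 0.07
shift [0.0332 0.015  0.178 ] rotz 0.0857
```

Request:
{"name": "send_rows", "arguments": {
  "xyz": [
    [0.018,0.0075,0],
    [0.0175,0.0075,0.02],
    [0,0,0.02],
    [0,0,0.04],
    [0,0,0.04],
    [0,0,0.035],
    [0,0,0.023],
    [0,0,0],
    [0,0,0],
    [0,0,0],
    [0,0,0],
    [0,0,0],
    [0,0,0]
  ],
  "rotation": [
    [0,0,0],
    [0,0,0],
    [0,0,0.086],
    [0,0,0],
    [0,0,0],
    [0,0,0],
    [0,0,0],
    [0,0,0],
    [0,0,0],
    [0,0,0],
    [0,0,0],
    [0,0,0],
    [0,0,0]
  ],
  "jaw": [0.46,0.46,0.46,0.46,0.46,0.46,0.46,0.46,0,0,0,0,0],
  "newtons": 40
}}

```text
time_s: 19.75
tool_pos: [0.4972, 0.2213, 0.225]
tool_rot: [-180.0, 0.1, 110.1]
force: [1.2, -0.2, 3.9]
grip_width: 0.0097
grasp_force: 40.0
```

Request:
{"name": "send_rows", "arguments": {
  "xyz": [
    [0,0,-0.02],
    [0,0,-0.03],
    [0,0,-0.04],
    [0,0,-0.04],
    [0,0,0],
    [0,0,0]
  ],
  "rotation": [
    [0,0,0],
    [0,0,0],
    [0,0,0],
    [0,0,0],
    [0,0,0],
    [0,0,0]
  ],
  "jaw": [0,0,0,0,0,0]
}}

```text
time_s: 20.35
tool_pos: [0.497, 0.2213, 0.3544]
tool_rot: [-180.0, 0.1, 110.1]
force: [-0.4, -0.7, -2.3]
grip_width: 0.0092
grasp_force: 40.0
```

Run:
```python
from fit import *
st(); p=ch(-.050,-.0275); print(p); to(*p,.23,66.97)
o=env.get_obs(); d=p-np.array(o['tool_pos'][:2]); a=np.radians(66.97); print('post-turn x,y',d@[np.cos(a),np.sin(a)],d@[np.sin(a),-np.cos(a)])
```

```text
{'time_s': 20.35, 'tool_pos': [0.497, 0.221, 0.354], 'tool_rot': [-179.974, 0.111, 110.054], 'force': [-0.421, -0.672, -2.326], 'grip_width': 0.009, 'grasp_force': 39.997, 'qpos': [31.923, 19.075, -68.801, 100.44, 18.647, 73.357, -21.248]}
[ 0.46352663 -0.2009476 ]
shift [-0.3849 -0.1762  0.1252] rotz 0.752
post-turn x,y -0.4016875902841396 0.13435904787300698
```

Request:
{"name": "send_rows", "arguments": {
  "xyz": [
    [-0.0385,-0.0176,0],
    [-0.0385,-0.0176,0],
    [-0.0385,-0.0176,0],
    [-0.0385,-0.0176,0],
    [-0.0385,-0.0176,0],
    [-0.0385,-0.0176,0],
    [-0.0385,-0.0176,0],
    [-0.0385,-0.0176,0],
    [-0.0385,-0.0176,0],
    [-0.0385,-0.0176,0],
    [0,0,0.018],
    [0,0,0.018],
    [0,0,0.018],
    [0,0,0.018],
    [0,0,0.018],
    [0,0,0.018],
    [0,0,0],
    [0,0,0]
  ],
  "rotation": [
    [0,0,0],
    [0,0,0],
    [0,0,0],
    [0,0,0],
    [0,0,0],
    [0,0,0],
    [0,0,0],
    [0,0,0],
    [0,0,0],
    [0,0,0],
    [0,0,0.125],
    [0,0,0.125],
    [0,0,0.125],
    [0,0,0.125],
    [0,0,0.125],
    [0,0,0.127],
    [0,0,0],
    [0,0,0]
  ],
  "jaw": [0,0,0,0,0,0,0,0,0,0,0,0,0,0,0,0,0,0]
}}

```text
time_s: 22.15
tool_pos: [0.4631, -0.2004, 0.2457]
tool_rot: [-179.8, 0.0, 67.2]
force: [-0.1, -0.3, -2.5]
grip_width: 0.0095
grasp_force: 40.0
```

Run:
```python
from fit import *
st(); bed(); p=ch(-.050,-.0275); to(*p,.212,66.97)
```

```text
{'time_s': 22.15, 'tool_pos': [0.463, -0.2, 0.246], 'tool_rot': [-179.815, 0.046, 67.187], 'force': [-0.119, -0.314, -2.494], 'grip_width': 0.01, 'grasp_force': 39.997, 'qpos': [68.568, 15.872, -53.29, 112.314, 14.834, 59.096, -14.25]}
bed [-0.0506 -0.0271] F [ 0.  -0.3] -2.5 yaw 0.22
shift [-0.0003  0.0007  0.0337] rotz 0.0038
```

Request:
{"name": "send_rows", "arguments": {
  "xyz": [
    [0,0,0.015],
    [0,0,0.01],
    [0,0,0.006],
    [0,0,0.003],
    [0,0,0.001],
    [0,0,0]
  ],
  "rotation": [
    [0,0,0.003],
    [0,0,0],
    [0,0,0],
    [0,0,0],
    [0,0,0],
    [0,0,0]
  ],
  "jaw": [0,0,0,0,0,0]
}}

```text
time_s: 22.75
tool_pos: [0.4639, -0.2009, 0.2118]
tool_rot: [-180.0, 0.1, 66.8]
force: [-0.3, -0.3, -2.0]
grip_width: 0.0097
grasp_force: 40.0
```

Run:
```python
from fit import *
bed(); c=cam('wrist','w7.png'); np.savez('w7.npz',**{k:c[k] for k in('K','D','R','t')})
cv2.imwrite('pics/w7b.png',cv2.resize(c['image'][120:250,200:400],None,fx=4,fy=4,interpolation=cv2.INTER_CUBIC))
g=cv2.cvtColor(c['image'],cv2.COLOR_BGR2GRAY); hsv=cv2.cvtColor(c['image'],cv2.COLOR_BGR2HSV)
blue=(hsv[...,0]>100)&(hsv[...,0]<130)&(hsv[...,1]>130)
for u in(375,385,400): 
    b=np.where(np.diff(blue[:260,u].astype(int)))[0]; print('blue',u,b)
for u in(280,300,320,340,350): print('pad col',u,g[190:225,u].tolist())
```

```text
bed [-0.0497 -0.0273] F [-0.2 -0.4] -2.0 yaw -0.15
blue 375 [  5  26 101 133 191 218]
blue 385 [  5  32 101 133 191 218]
blue 400 [  4  32 101 133 192 218]
pad col 280 [107, 107, 108, 107, 110, 108, 109, 108, 108, 108, 109, 109, 107, 109, 106, 107, 109, 109, 107, 107, 108, 107, 101, 103, 133, 180, 196, 201, 201, 199, 200, 201, 201, 195, 185]
pad col 300 [109, 105, 105, 107, 105, 104, 106, 105, 104, 104, 108, 105, 104, 107, 107, 105, 104, 103, 106, 104, 104, 102, 101, 104, 132, 176, 199, 201, 206, 204, 202, 204, 202, 199, 200]
pad col 320 [107, 109, 106, 106, 108, 106, 105, 107, 106, 107, 106, 107, 108, 106, 106, 106, 108, 109, 107, 107, 108, 106, 104, 111, 139, 180, 200, 204, 204, 205, 205, 202, 205, 204, 192]
pad col 340 [108, 109, 106, 106, 109, 105, 104, 105, 105, 105, 107, 107, 106, 107, 107, 104, 107, 106, 106, 106, 105, 99, 90, 103, 139, 177, 199, 205, 207, 206, 205, 203, 205, 203, 201]
pad col 350 [106, 108, 104, 106, 109, 106, 106, 101, 101, 100, 88, 73, 55, 58, 59, 58, 56, 59, 58, 58, 61, 82, 95, 109, 136, 176, 199, 205, 207, 208, 206, 205, 207, 203, 205]
```

View pics/w7b.png

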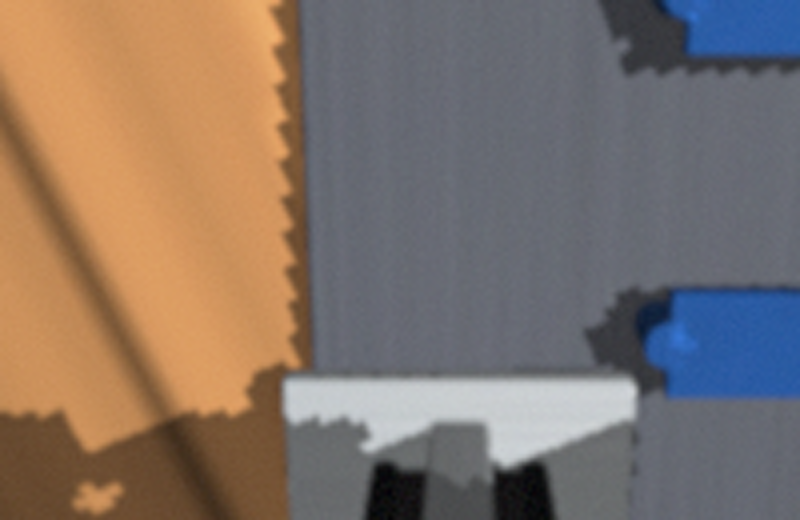

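The pad's edge is at row 214.5, and the lip strip beside it spans rows 191.7 to 218.5.

```bash
cat >> fit.py <<'E'
def rel(f,pv,l1,l2,wy,h=.014,pu=(290,345),lu=390):
    z=np.load(f);c={k:z[k] for k in z}
    L=(ray(c,[(lu,l1),(lu,l2)],.021)[:,:2]-t0)@B*1e3; P=(ray(c,[(pu[0],pv),(pu[1],pv)],h)[:,:2]-t0)@B*1e3
    wc=L[:,1].mean(); print('wall',wc.round(2),'lipwidth',(L[0]-L[1])[1].round(2),'pad edge',P[:,1].round(2),'needed shift bed y mm',(wc-5.5-P[:,1].mean()).round(2),'bed err',(wc-wy).round(2))
E
python3 - <<'E'
from fit import *
rel('w5.npz',208,193.25,220.5,-55)
rel('w7.npz',214.5,191.7,218.5,0)
rel('w7.npz',214.5,191.7,218.5,0,h=.0148)
E
```

```text
wall -54.11 lipwidth 18.24 pad edge [-56.7  -56.91] needed shift bed y mm -2.8 bed err 0.89
wall 1.34 lipwidth 18.18 pad edge [-7.31 -7.41] needed shift bed y mm 3.21 bed err 1.34
wall 1.34 lipwidth 18.18 pad edge [-7.02 -7.12] needed shift bed y mm 2.91 bed err 1.34
```

Request:
{"name": "send_rows", "arguments": {
  "xyz": [
    [0.0015,0,0],
    [0.0015,0,0.001],
    [0,0,0],
    [0,0.005,0],
    [0,0.005,0],
    [0,0.005,0],
    [0,0.005,0],
    [0,0.005,0],
    [0,0.005,0],
    [0,0,0]
  ],
  "rotation": [
    [0,0,-0.002],
    [0,0,0],
    [0,0,0],
    [0,0,0],
    [0,0,0],
    [0,0,0],
    [0,0,0],
    [0,0,0],
    [0,0,0],
    [0,0,0]
  ],
  "jaw": [0,0,0,0,0,0,0,0,0,0]
}}

```text
time_s: 23.8
tool_pos: [0.4933, -0.2102, 0.211]
tool_rot: [180.0, 0.1, 66.9]
force: [-1.3, -0.5, 1.2]
grip_width: 0.0096
grasp_force: 40.0
```

```bash
python3 -c "
from fit import *
bed()"
```

```text
bed [-0.0189 -0.0244] F [-1. -1.] 1.2 yaw -0.05
```

Request:
{"name": "send_rows", "arguments": {
  "xyz": [
    [0,0.006,0],
    [0,0.006,0],
    [0,0.006,0],
    [0,0.006,0],
    [0,0.006,0],
    [0,0.006,0],
    [0,0.004,0],
    [0,0.003,0],
    [0,0.003,0],
    [0,0.002,0],
    [0,0,0]
  ],
  "rotation": [
    [0,0,0],
    [0,0,0],
    [0,0,0],
    [0,0,0],
    [0,0,0],
    [0,0,0],
    [0,0,0],
    [0,0,0],
    [0,0,0],
    [0,0,0],
    [0,0,0]
  ],
  "jaw": [0,0,0,0,0,0,0,0,0,0,0]
}}

```text
time_s: 24.9
tool_pos: [0.536, -0.2281, 0.2111]
tool_rot: [-179.7, 0.1, 66.9]
force: [-7.5, 2.7, 9.5]
grip_width: 0.0097
grasp_force: 40.0
```

```bash
python3 -c "
from fit import *
bed()"
```

```text
bed [ 0.0273 -0.0241] F [-7.9 -0.5] 9.5 yaw -0.05
```

Request:
{"name": "send_rows", "arguments": {
  "xyz": [
    [0,0.002,0],
    [0,0,0],
    [0,0,0],
    [0,0,0],
    [0,0,-0.04],
    [0,0,-0.04],
    [0,0,-0.019],
    [0,0,-0.019],
    [0,0,-0.019],
    [0,0,-0.019],
    [0,0,-0.019],
    [0,0,-0.019]
  ],
  "rotation": [
    [0,0,0],
    [0,0,0],
    [0,0,0],
    [0,0,0],
    [0,0,0],
    [0,0,0],
    [0,0,-0.14],
    [0,0,-0.14],
    [0,0,-0.14],
    [0,0,-0.14],
    [0,0,-0.14],
    [0,0,-0.138]
  ],
  "jaw": [0,0,0.4,0.4,0.4,0.4,0.4,0.4,0.46,0.46,0.46,0.46]
}}

```text
time_s: 26.1
tool_pos: [0.5391, -0.2296, 0.4057]
tool_rot: [180.0, 0.1, 115.2]
force: [-0.3, 0.9, -0.2]
grip_width: 0.04
grasp_force: 0.0
```

Request:
{"name": "send_rows", "arguments": {
  "xyz": [
    [0.039,0.014,0],
    [0.039,0.014,0],
    [0.039,0.014,0],
    [0.039,0.014,0],
    [0.039,0.014,0],
    [0.039,0.014,0],
    [0.039,0.014,0],
    [0.039,0.014,0],
    [0.039,0.014,0],
    [0.039,0.014,0],
    [0,0,0],
    [0,0,0]
  ],
  "rotation": [
    [0,0,0],
    [0,0,0],
    [0,0,0],
    [0,0,0],
    [0,0,0],
    [0,0,0],
    [0,0,0],
    [0,0,0],
    [0,0,0],
    [0,0,0],
    [0,0,0],
    [0,0,0]
  ],
  "jaw": [0.46,0.46,0.46,0.46,0.46,0.46,0.46,0.46,0.46,0.46,0.46,0.46]
}}

```text
time_s: 27.3
tool_pos: [0.5011, 0.185, 0.4045]
tool_rot: [180.0, 0.0, 115.1]
force: [-0.0, -0.8, -0.4]
grip_width: 0.0402
grasp_force: 0.0
```

Run:
```python
from chk import *
st(); c=cam('wrist'); check(c,'CD'); p=PADS['C']; to(*p[:2],.224,p[2]+90)
```

```text
{'time_s': 27.3, 'tool_pos': [0.501, 0.185, 0.404], 'tool_rot': [179.984, 0.038, 115.15], 'force': [-0.05, -0.791, -0.371], 'grip_width': 0.04, 'grasp_force': 0.0, 'qpos': [40.416, 15.068, -72.456, 97.865, 14.727, 77.882, -9.462]}
C px inside 1458 grey inside 0.96 grey in ring 0.08
D px inside 1289 grey inside 0.96 grey in ring 0.08
shift [-0.0265  0.0122  0.1803] rotz 0.2053
```

Request:
{"name": "send_rows", "arguments": {
  "xyz": [
    [-0.013,0.006,0],
    [-0.013,0.006,0.02],
    [0,0,0.02],
    [0,0,0.04],
    [0,0,0.04],
    [0,0,0.035],
    [0,0,0.025],
    [0,0,0],
    [0,0,0],
    [0,0,0],
    [0,0,0],
    [0,0,0],
    [0,0,0]
  ],
  "rotation": [
    [0,0,0],
    [0,0,0],
    [0,0,0.105],
    [0,0,0.1],
    [0,0,0],
    [0,0,0],
    [0,0,0],
    [0,0,0],
    [0,0,0],
    [0,0,0],
    [0,0,0],
    [0,0,0],
    [0,0,0]
  ],
  "jaw": [0.46,0.46,0.46,0.46,0.46,0.46,0.46,0.46,0,0,0,0,0]
}}

```text
time_s: 28.65
tool_pos: [0.5232, 0.1648, 0.2251]
tool_rot: [180.0, 0.1, 103.2]
force: [-0.8, -0.5, 3.0]
grip_width: 0.0094
grasp_force: 40.0
```

Request:
{"name": "send_rows", "arguments": {
  "xyz": [
    [0,0,-0.02],
    [0,0,-0.03],
    [0,0,-0.04],
    [0,0,-0.04],
    [0,0,0],
    [0,0,0]
  ],
  "rotation": [
    [0,0,0],
    [0,0,0],
    [0,0,0],
    [0,0,0],
    [0,0,0],
    [0,0,0]
  ],
  "jaw": [0,0,0,0,0,0]
}}

```text
time_s: 29.25
tool_pos: [0.523, 0.1649, 0.3548]
tool_rot: [180.0, 0.1, 103.2]
force: [-0.7, -0.8, -2.6]
grip_width: 0.0097
grasp_force: 40.0
```

Run:
```python
from fit import *
st(); p=ch(-.050,.0285); to(*p,.246,66.97)
```

```text
{'time_s': 29.25, 'tool_pos': [0.523, 0.165, 0.355], 'tool_rot': [179.993, 0.124, 103.185], 'force': [-0.669, -0.791, -2.57], 'grip_width': 0.01, 'grasp_force': 39.999, 'qpos': [36.531, 18.793, -66.624, 99.884, 18.113, 73.275, -21.129]}
shift [-0.2973 -0.1083  0.1094] rotz 0.6321
```

Request:
{"name": "send_rows", "arguments": {
  "xyz": [
    [-0.0372,-0.0135,0],
    [-0.0372,-0.0135,0],
    [-0.0372,-0.0135,0],
    [-0.0372,-0.0135,0],
    [-0.0372,-0.0135,0],
    [-0.0372,-0.0135,0],
    [-0.0372,-0.0135,0],
    [-0.0372,-0.0135,0],
    [0,0,0.0218],
    [0,0,0.0218],
    [0,0,0.0218],
    [0,0,0.0218],
    [0,0,0.0218],
    [0,0,0.015],
    [0,0,0.01],
    [0,0,0.006],
    [0,0,0.003],
    [0,0,0],
    [0,0,0]
  ],
  "rotation": [
    [0,0,0],
    [0,0,0],
    [0,0,0],
    [0,0,0],
    [0,0,0],
    [0,0,0],
    [0,0,0],
    [0,0,0],
    [0,0,0.1264],
    [0,0,0.1264],
    [0,0,0.1264],
    [0,0,0.1264],
    [0,0,0.1264],
    [0,0,0],
    [0,0,0],
    [0,0,0],
    [0,0,0],
    [0,0,0],
    [0,0,0]
  ],
  "jaw": [0,0,0,0,0,0,0,0,0,0,0,0,0,0,0,0,0,0,0]
}}

```text
time_s: 31.15
tool_pos: [0.486, -0.1498, 0.2123]
tool_rot: [179.9, 0.1, 67.0]
force: [-0.9, 0.3, -1.0]
grip_width: 0.0096
grasp_force: 40.0
```

```bash
cat >> fit.py <<'E'
def look(f):
    st(); bed(); c=cam('wrist',f+'.png'); np.savez(f+'.npz',**{k:c[k] for k in('K','D','R','t')})
    g=cv2.cvtColor(c['image'],cv2.COLOR_BGR2GRAY).astype(int); hsv=cv2.cvtColor(c['image'],cv2.COLOR_BGR2HSV)
    blue=(hsv[...,0]>100)&(hsv[...,0]<130)&(hsv[...,1]>130)
    for u in(385,400): print('blue',u,np.where(np.diff(blue[:260,u].astype(int)))[0])
    for u in(285,300,320,340):
        w=g[185:235,u]; i=np.argmax(w[2:]-w[:-2]); print('pad',u,186+i,w[max(i-2,0):i+5])
E
python3 - <<'E'
from fit import *
look('w8')
E
```

```text
{'time_s': 31.15, 'tool_pos': [0.486, -0.15, 0.212], 'tool_rot': [179.949, 0.089, 66.996], 'force': [-0.925, 0.292, -1.017], 'grip_width': 0.01, 'grasp_force': 39.999, 'qpos': [61.075, 19.827, -52.801, 113.346, 19.173, 55.86, -24.064]}
bed [-0.0493  0.0284] F [-1.  -0.1] -1.0 yaw 0.03
blue 385 [112 134 192 219]
blue 400 [112 135 192 219]
pad 285 212 [ 96  96 101 135 174 189 189]
pad 300 212 [ 94  94 104 137 178 189 191]
pad 320 212 [ 96  91 103 137 180 193 194]
pad 340 212 [ 97  94 105 138 179 192 193]
```

Run:
```python
from fit import *
rel('w8.npz',212.3,192.5,219.5,55)
rel('w8.npz',212.3,192.5,219.5,55,h=.0148)
```

```text
wall 56.32 lipwidth 18.41 pad edge [49.66 49.67] needed shift bed y mm 1.15 bed err 1.32
wall 56.32 lipwidth 18.41 pad edge [49.95 49.95] needed shift bed y mm 0.87 bed err 1.32
```

Request:
{"name": "send_rows", "arguments": {
  "xyz": [
    [0.001,0,0],
    [0,0,0.001],
    [0,0,0],
    [0,0.005,0],
    [0,0.005,0],
    [0,0.005,0],
    [0,0.005,0],
    [0,0.005,0],
    [0,0.005,0],
    [0,0,0]
  ],
  "rotation": [
    [0,0,0],
    [0,0,0],
    [0,0,0],
    [0,0,0],
    [0,0,0],
    [0,0,0],
    [0,0,0],
    [0,0,0],
    [0,0,0],
    [0,0,0]
  ],
  "jaw": [0,0,0,0,0,0,0,0,0,0]
}}

```text
time_s: 32.2
tool_pos: [0.5141, -0.1605, 0.2111]
tool_rot: [-180.0, 0.1, 67.0]
force: [-1.2, 0.2, 3.7]
grip_width: 0.0098
grasp_force: 40.0
```

```bash
python3 -c "
from fit import *
bed()"
```

```text
bed [-0.0193  0.0295] F [-1.2 -0.3] 3.7 yaw 0.01
```

Request:
{"name": "send_rows", "arguments": {
  "xyz": [
    [0,0.006,0],
    [0,0.006,0],
    [0,0.006,0],
    [0,0.006,0],
    [0,0.006,0],
    [0,0.006,0],
    [0,0.004,0],
    [0,0.003,0],
    [0,0.003,0],
    [0,0.002,0],
    [0,0,0]
  ],
  "rotation": [
    [0,0,0],
    [0,0,0],
    [0,0,0],
    [0,0,0],
    [0,0,0],
    [0,0,0],
    [0,0,0],
    [0,0,0],
    [0,0,0],
    [0,0,0],
    [0,0,0]
  ],
  "jaw": [0,0,0,0,0,0,0,0,0,0,0]
}}

```text
time_s: 33.3
tool_pos: [0.5571, -0.1785, 0.2111]
tool_rot: [-179.8, 0.1, 67.0]
force: [-6.1, 2.9, 8.2]
grip_width: 0.0095
grasp_force: 40.0
```

```bash
python3 -c "
from fit import *
bed()"
```

```text
bed [0.0274 0.0298] F [-6.8  0.3] 8.2 yaw 0.02
```

Request:
{"name": "send_rows", "arguments": {
  "xyz": [
    [0,0.002,0],
    [0,0,0],
    [0,0,0],
    [0,0,0],
    [0,0,-0.04],
    [0,0,-0.04],
    [0,0,-0.019],
    [0,0,-0.019],
    [0,0,-0.019],
    [0,0,-0.019],
    [0,0,-0.019],
    [0,0,-0.019]
  ],
  "rotation": [
    [0,0,0],
    [0,0,0],
    [0,0,0],
    [0,0,0],
    [0,0,0],
    [0,0,0],
    [0,0,-0.14],
    [0,0,-0.14],
    [0,0,-0.14],
    [0,0,-0.14],
    [0,0,-0.14],
    [0,0,-0.138]
  ],
  "jaw": [0,0,0.4,0.4,0.4,0.4,0.4,0.4,0.46,0.46,0.46,0.46]
}}

```text
time_s: 34.5
tool_pos: [0.56, -0.1802, 0.4055]
tool_rot: [-180.0, 0.1, 115.3]
force: [0.5, 0.8, -0.5]
grip_width: 0.0401
grasp_force: 0.0
```

Request:
{"name": "send_rows", "arguments": {
  "xyz": [
    [0.0443,0.0127,0],
    [0.0443,0.0127,0],
    [0.0443,0.0127,0],
    [0.0443,0.0127,0],
    [0.0443,0.0127,0],
    [0.0443,0.0127,0],
    [0.0443,0.0127,0],
    [0.0443,0.0127,0],
    [0,0,0],
    [0,0,0]
  ],
  "rotation": [
    [0,0,0],
    [0,0,0],
    [0,0,0],
    [0,0,0],
    [0,0,0],
    [0,0,0],
    [0,0,0],
    [0,0,0],
    [0,0,0],
    [0,0,0]
  ],
  "jaw": [0.46,0.46,0.46,0.46,0.46,0.46,0.46,0.46,0.46,0.46]
}}

```text
time_s: 35.5
tool_pos: [0.5018, 0.1859, 0.4044]
tool_rot: [-180.0, 0.1, 115.2]
force: [0.2, -1.3, -0.2]
grip_width: 0.0399
grasp_force: 0.0
```

Run:
```python
from chk import *
st(); c=cam('wrist','w9.png'); check(c,'D'); p=PADS['D']; to(*p[:2],.224,p[2]+90)
```

```text
{'time_s': 35.5, 'tool_pos': [0.502, 0.186, 0.404], 'tool_rot': [-179.986, 0.068, 115.22], 'force': [0.174, -1.306, -0.177], 'grip_width': 0.04, 'grasp_force': 0.0, 'qpos': [40.139, 15.299, -72.401, 97.729, 14.968, 77.974, -9.631]}
D px inside 1279 grey inside 0.96 grey in ring 0.06
shift [-0.0865  0.0064  0.1804] rotz -0.1533
```

Request:
{"name": "send_rows", "arguments": {
  "xyz": [
    [-0.029,0.002,0],
    [-0.029,0.002,0],
    [-0.028,0.002,0.02],
    [0,0,0.02],
    [0,0,0.04],
    [0,0,0.04],
    [0,0,0.035],
    [0,0,0.025],
    [0,0,0],
    [0,0,0],
    [0,0,0],
    [0,0,0],
    [0,0,0],
    [0,0,0]
  ],
  "rotation": [
    [0,0,0],
    [0,0,0],
    [0,0,0],
    [0,0,-0.1],
    [0,0,-0.053],
    [0,0,0],
    [0,0,0],
    [0,0,0],
    [0,0,0],
    [0,0,0],
    [0,0,0],
    [0,0,0],
    [0,0,0],
    [0,0,0]
  ],
  "jaw": [0.46,0.46,0.46,0.46,0.46,0.46,0.46,0.46,0.46,0,0,0,0,0]
}}

```text
time_s: 36.95
tool_pos: [0.5441, 0.1087, 0.2251]
tool_rot: [-180.0, 0.1, 123.8]
force: [0.2, -0.0, 2.8]
grip_width: 0.01
grasp_force: 39.9
```

Request:
{"name": "send_rows", "arguments": {
  "xyz": [
    [0,0,-0.02],
    [0,0,-0.03],
    [0,0,-0.04],
    [0,0,-0.04],
    [0,0,0],
    [0,0,0]
  ],
  "rotation": [
    [0,0,0],
    [0,0,0],
    [0,0,0],
    [0,0,0],
    [0,0,0],
    [0,0,0]
  ],
  "jaw": [0,0,0,0,0,0]
}}

```text
time_s: 37.55
tool_pos: [0.5439, 0.1089, 0.3548]
tool_rot: [-180.0, 0.1, 123.8]
force: [-0.3, -0.8, -2.8]
grip_width: 0.0095
grasp_force: 39.9
```

Run:
```python
from fit import *
st(); p=ch(-.050,.0838); to(*p,.246,66.97)
```

```text
{'time_s': 37.55, 'tool_pos': [0.544, 0.109, 0.355], 'tool_rot': [-179.953, 0.114, 123.753], 'force': [-0.319, -0.781, -2.822], 'grip_width': 0.01, 'grasp_force': 39.922, 'qpos': [43.979, 21.699, -69.805, 98.995, 21.254, 74.296, 3.309]}
shift [-0.1518 -0.1458  0.1092] rotz 0.991
```

Request:
{"name": "send_rows", "arguments": {
  "xyz": [
    [-0.0304,-0.0292,0],
    [-0.0304,-0.0292,0],
    [-0.0304,-0.0292,0],
    [-0.0304,-0.0292,0],
    [-0.0304,-0.0292,0],
    [0,0,0.0136],
    [0,0,0.0136],
    [0,0,0.0136],
    [0,0,0.0136],
    [0,0,0.0136],
    [0,0,0.0136],
    [0,0,0.0136],
    [0,0,0.0136],
    [0,0,0.015],
    [0,0,0.01],
    [0,0,0.006],
    [0,0,0.003],
    [0,0,0],
    [0,0,0]
  ],
  "rotation": [
    [0,0,0],
    [0,0,0],
    [0,0,0],
    [0,0,0],
    [0,0,0],
    [0,0,0.124],
    [0,0,0.124],
    [0,0,0.124],
    [0,0,0.124],
    [0,0,0.124],
    [0,0,0.124],
    [0,0,0.124],
    [0,0,0.123],
    [0,0,0],
    [0,0,0],
    [0,0,0],
    [0,0,0],
    [0,0,0],
    [0,0,0]
  ],
  "jaw": [0,0,0,0,0,0,0,0,0,0,0,0,0,0,0,0,0,0,0]
}}

```text
time_s: 39.45
tool_pos: [0.5072, -0.0989, 0.2122]
tool_rot: [180.0, 0.1, 67.0]
force: [-0.5, -0.3, -2.8]
grip_width: 0.0097
grasp_force: 39.9
```

Run:
```python
from fit import *
look('w10')
```

```text
{'time_s': 39.45, 'tool_pos': [0.507, -0.099, 0.212], 'tool_rot': [179.961, 0.069, 67.006], 'force': [-0.536, -0.269, -2.835], 'grip_width': 0.01, 'grasp_force': 39.922, 'qpos': [55.83, 21.665, -54.386, 112.217, 21.163, 56.606, -31.565]}
bed [-0.0497  0.0835] F [-0.4 -0.5] -2.8 yaw 0.04
blue 385 [196 220]
blue 400 [196 220]
pad 285 211 [ 86  86  91 126 163 175 174]
pad 300 211 [ 88  88  94 122 157 172 176]
pad 320 211 [ 87  85  94 128 162 177 176]
pad 340 211 [ 88  89  99 130 166 175 179]
```

Run:
```python
from fit import *
z=np.load('w10.npz');c={k:z[k] for k in z}
L=(ray(c,[(390,196.5),(390,220.5)],.021)[:,:2]-t0)@B*1e3; P=(ray(c,[(315,211.3)],.0145)[:,:2]-t0)@B*1e3
print(L,P,'shift',L[1,1]+3.5-P[0,1])
# same edge-only measure on w8 for comparison (lip inner edge at wall 46, pad edge 49.5)
z=np.load('w8.npz');c={k:z[k] for k in z}
L=(ray(c,[(390,192.5),(390,219.5)],.021)[:,:2]-t0)@B*1e3;P=(ray(c,[(315,212.3)],.0145)[:,:2]-t0)@B*1e3;print(L,P,L[1,1]+3.5-P[0,1])
```

```text
[[ -0.93323297 118.15159237]
 [  0.43672497 101.71549723]] [[-48.89000709 105.84646228]] shift -0.6309650442889136
[[-0.62136882 65.52211784]
 [ 0.90803084 47.11618594]] [[-48.40729023  49.84423655]] 0.7719493890899614
```

Request:
{"name": "send_rows", "arguments": {
  "xyz": [
    [-0.0005,0,0],
    [0,0,0.001],
    [0,0,0],
    [0,0.005,0],
    [0,0.005,0],
    [0,0.005,0],
    [0,0.005,0],
    [0,0.005,0],
    [0,0.005,0],
    [0,0,0]
  ],
  "rotation": [
    [0,0,0],
    [0,0,0],
    [0,0,0],
    [0,0,0],
    [0,0,0],
    [0,0,0],
    [0,0,0],
    [0,0,0],
    [0,0,0],
    [0,0,0]
  ],
  "jaw": [0,0,0,0,0,0,0,0,0,0]
}}

```text
time_s: 40.5
tool_pos: [0.5348, -0.1109, 0.2111]
tool_rot: [-180.0, 0.1, 67.0]
force: [-1.7, -0.4, 3.3]
grip_width: 0.0097
grasp_force: 39.9
```

```bash
python3 -c "
from fit import *
bed()"
```

```text
bed [-0.0196  0.0833] F [-1.4 -1. ] 3.3 yaw 0.02
```

Request:
{"name": "send_rows", "arguments": {
  "xyz": [
    [0,0.006,0],
    [0,0.006,0],
    [0,0.006,0],
    [0,0.006,0],
    [0,0.006,0],
    [0,0.006,0],
    [0,0.004,0],
    [0,0.003,0],
    [0,0.003,0],
    [0,0.002,0],
    [0,0.001,0],
    [0,0,0]
  ],
  "rotation": [
    [0,0,0],
    [0,0,0],
    [0,0,0],
    [0,0,0],
    [0,0,0],
    [0,0,0],
    [0,0,0],
    [0,0,0],
    [0,0,0],
    [0,0,0],
    [0,0,0],
    [0,0,0]
  ],
  "jaw": [0,0,0,0,0,0,0,0,0,0,0,0]
}}

```text
time_s: 41.7
tool_pos: [0.5785, -0.129, 0.2112]
tool_rot: [-179.7, 0.1, 67.0]
force: [-8.2, 2.6, 9.9]
grip_width: 0.0096
grasp_force: 39.9
```

```bash
python3 -c "
from fit import *
bed()"
```

```text
bed [0.0276 0.0837] F [-8.6 -0.8] 9.9 yaw 0.04
```

Request:
{"name": "send_rows", "arguments": {
  "xyz": [
    [0,0.002,0],
    [0,0,0],
    [0,0,0],
    [0,0,0],
    [0,0,-0.04],
    [0,0,-0.04],
    [0,0,-0.04],
    [-0.04,0,-0.03],
    [-0.04,0,-0.025],
    [-0.04,0,-0.025],
    [-0.04,0,0],
    [-0.04,0,0],
    [-0.034,0,0],
    [0,0,0],
    [0,0,0]
  ],
  "rotation": [
    [0,0,0],
    [0,0,0],
    [0,0,0],
    [0,0,0],
    [0,0,0],
    [0,0,0],
    [0,0,0],
    [0,0,0],
    [0,0,0],
    [0,0,0],
    [0,0,0],
    [0,0,0],
    [0,0,0],
    [0,0,0],
    [0,0,0]
  ],
  "jaw": [0,0,0.4,0.4,0.4,0.4,0.4,0.4,0.46,0.46,0.46,0.46,0.46,0.46,0.46]
}}

```text
time_s: 43.2
tool_pos: [0.4894, -0.3475, 0.4109]
tool_rot: [180.0, 0.1, 66.8]
force: [0.5, 0.8, 0.2]
grip_width: 0.0401
grasp_force: 0.0
```

Run:
```python
from fit import *
st(); c=cam('wrist','w11.png'); np.savez('w11.npz',**{k:c[k] for k in('K','D','R','t')})
cv2.imwrite('pics/w11b.png',cv2.resize(c['image'][0:250,220:570],None,fx=2.28,fy=2.28,interpolation=cv2.INTER_CUBIC))
```

```text
{'time_s': 43.2, 'tool_pos': [0.489, -0.348, 0.411], 'tool_rot': [179.977, 0.068, 66.817], 'force': [0.511, 0.828, 0.17], 'grip_width': 0.04, 'grasp_force': 0.0, 'qpos': [74.834, 18.989, -51.939, 88.684, 15.163, 79.678, -1.496]}
```

View pics/w11b.png

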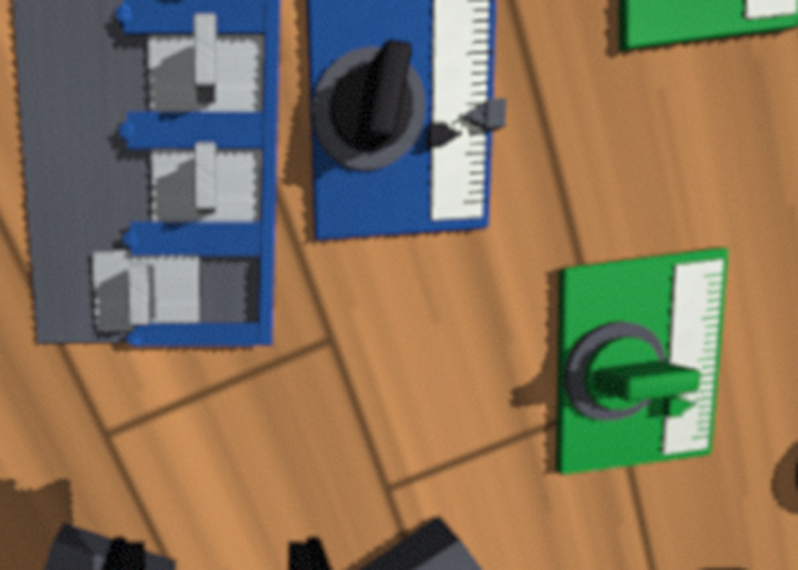

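The slot 3 pad has been knocked back about 30 mm: its leading edge is at column 200, where the home pads' edges are at 258. The pads in slots 1 and 2 look home. The pointer tip is near (460,133) and the mark tip near (462,118).

Run:
```python
from fit import *
z=np.load('w11.npz');c={k:z[k] for k in z}
R=lambda q,h:(ray(c,np.array([(220+u/2.28,v/2.28) for u,v in q]),h)[:,:2]-t0)@B
print('pad3 corners',(R([(92,252),(199,256),(201,323),(97,332)],.014)*1e3).round(1).tolist())
print('pad2 right edge, pad1 right edge',(R([(258,185),(259,75)],.014)*1e3).round(1).tolist(), 'stop',(R([(262,185),(263,75)],.021)*1e3).round(1).tolist())
print('rib3 top',(R([(130,325),(155,325),(130,265),(152,265)],.054)*1e3).round(1).tolist())
p=ch(-.004,-.0835); to(*p,.211,66.97)
```

```text
pad3 corners [[-38.0, -61.8], [22.5, -64.3], [23.3, -101.7], [-37.7, -106.6]]
pad2 right edge, pad1 right edge [[55.4, -26.9], [55.1, 27.7]] stop [[57.1, -27.7], [56.8, 25.9]]
rib3 top [[-12.8, -99.0], [0.3, -99.0], [-11.6, -68.9], [-0.4, -69.0]]
shift [ 0.0671 -0.0354  0.2   ] rotz 0.0002
```

Request:
{"name": "send_rows", "arguments": {
  "xyz": [
    [0.034,-0.019,0],
    [0.033,-0.019,0.02],
    [0,0,0.045],
    [0,0,0.045],
    [0,0,0.045],
    [0,0,0.03],
    [0,0,0.015],
    [0,0,0],
    [0,0,0],
    [0,0,0],
    [0,0,0],
    [0,0,0]
  ],
  "rotation": [
    [0,0,0],
    [0,0,0],
    [0,0,0],
    [0,0,0],
    [0,0,0],
    [0,0,0],
    [0,0,0],
    [0,0,0],
    [0,0,0],
    [0,0,0],
    [0,0,0],
    [0,0,0]
  ],
  "jaw": [0.46,0.46,0.46,0.46,0.46,0.46,0.46,0.46,0,0,0,0]
}}

```text
time_s: 44.45
tool_pos: [0.4813, -0.2701, 0.2121]
tool_rot: [179.9, 0.1, 67.0]
force: [-0.3, -0.1, 0.6]
grip_width: 0.0154
grasp_force: 0.0
```

```bash
python3 -c "
from fit import *
bed();st()"
```

```text
bed [-0.0066 -0.0842] F [-0.3 -0.2] 0.6 yaw -0.01
{'time_s': 44.45, 'tool_pos': [0.481, -0.27, 0.212], 'tool_rot': [179.912, 0.132, 66.961], 'force': [-0.327, -0.086, 0.586], 'grip_width': 0.015, 'grasp_force': 0.0, 'qpos': [68.685, 24.661, -49.665, 107.536, 22.227, 57.849, -13.538]}
```

Request:
{"name": "send_rows", "arguments": {
  "xyz": [
    [0,0,0],
    [0,0,0],
    [0,0.006,0],
    [0,0.006,0],
    [0,0.006,0],
    [0,0.006,0],
    [0,0.004,0],
    [0,0.004,0],
    [0,0.003,0],
    [0,0,0]
  ],
  "rotation": [
    [0,0,0],
    [0,0,0],
    [0,0,0],
    [0,0,0],
    [0,0,0],
    [0,0,0],
    [0,0,0],
    [0,0,0],
    [0,0,0],
    [0,0,0]
  ],
  "jaw": [0,0,0,0,0,0,0,0,0,0]
}}

```text
time_s: 45.45
tool_pos: [0.5124, -0.283, 0.2117]
tool_rot: [-179.7, 0.1, 67.0]
force: [-7.7, 3.1, 11.0]
grip_width: 0.0095
grasp_force: 40.0
```

```bash
python3 -c "
from fit import *
bed();print(env.get_obs()['grip_width'])"
```

```text
bed [ 0.0271 -0.0838] F [-8.3 -0.1] 11.0 yaw 0.0
0.009548671596389082
```

Request:
{"name": "send_rows", "arguments": {
  "xyz": [
    [0,0.002,0],
    [0,0,0],
    [0,0,0],
    [0,0,0],
    [0,0,-0.04],
    [0,0,-0.04],
    [0,0,-0.03],
    [0,0,0],
    [0,0,0]
  ],
  "rotation": [
    [0,0,0],
    [0,0,0],
    [0,0,0],
    [0,0,0],
    [0,0,0],
    [0,0,0],
    [0,0,0],
    [0,0,0],
    [0,0,0]
  ],
  "jaw": [0,0,0.4,0.4,0.4,0.4,0.4,0.4,0.4]
}}

```text
time_s: 46.35
tool_pos: [0.5153, -0.2844, 0.3214]
tool_rot: [179.9, 0.1, 67.0]
force: [-0.7, 0.2, -1.0]
grip_width: 0.0346
grasp_force: 0.0
```

Run:
```python
from fit import *
z=np.load('w11.npz');c={k:z[k] for k in z}
R=lambda q,h:ray(c,np.array([(220+u/2.28,v/2.28) for u,v in q]),h)[:,:2]
a=R([(316,240),(487,227),(497,5)],.01); print('setter corners',a.round(4).tolist()); d=a[1]-a[0]; print('x dir',np.degrees(np.arctan2(d[1],d[0])),np.linalg.norm(d)); d=a[2]-a[1]; print('y-90',np.degrees(np.arctan2(d[1],d[0]))-90)
print('tips',R([(460,133),(462,118)],.014).round(4).tolist(),'knob skirt',R([(368,108)],.024).round(4).tolist(),'bar ends',R([(380,130),(403,45)],.06).round(4).tolist())
tip=R([(461,125)],.014)[0]; a=np.radians(67); p=tip-.084*np.array([np.cos(a),np.sin(a)]); print(p); to(*p,.322,67)
```

```text
setter corners [[0.5805, -0.2812], [0.6731, -0.3123], [0.7109, -0.2073]]
x dir -18.552863808702597 0.09772570488088003
y-90 -19.759305455487436
tips [[0.6719, -0.2595], [0.6752, -0.2528]] knob skirt [[0.6268, -0.2298]] bar ends [[0.6187, -0.245], [0.6406, -0.2149]]
[ 0.64079058 -0.33320072]
shift [ 0.0042  0.1346 -0.0004] rotz -0.0006
```

Request:
{"name": "send_rows", "arguments": {
  "xyz": [
    [0.004,0.034,0],
    [0,0.034,0],
    [0,0.034,0],
    [0,0.033,0],
    [0,0,0],
    [0,0,0],
    [0,0,0]
  ],
  "rotation": [
    [0,0,0],
    [0,0,0],
    [0,0,0],
    [0,0,0],
    [0,0,0],
    [0,0,0],
    [0,0,0]
  ],
  "jaw": [0.4,0.4,0.4,0.4,0.4,0.4,0.4]
}}

```text
time_s: 47.05
tool_pos: [0.6401, -0.3327, 0.3198]
tool_rot: [-179.8, 0.1, 67.0]
force: [0.2, 0.5, -0.9]
grip_width: 0.0348
grasp_force: 0.0
```

Run:
```python
from fit import *
st(); c=cam('wrist','w12.png'); np.savez('w12.npz',**{k:c[k] for k in('K','D','R','t')}); print(-c['R'].T@c['t'])
cv2.imwrite('pics/w12b.png',cv2.resize(c['image'][0:250,80:460],None,fx=2.1,fy=2.1,interpolation=cv2.INTER_CUBIC))
```

```text
{'time_s': 47.05, 'tool_pos': [0.64, -0.333, 0.32], 'tool_rot': [-179.846, 0.092, 67.019], 'force': [0.168, 0.476, -0.877], 'grip_width': 0.035, 'grasp_force': 0.0, 'qpos': [55.513, 37.505, -46.777, 76.067, 27.063, 77.834, -13.864]}
[ 0.67353396 -0.25531615  0.29899557]
```

View pics/w12b.png

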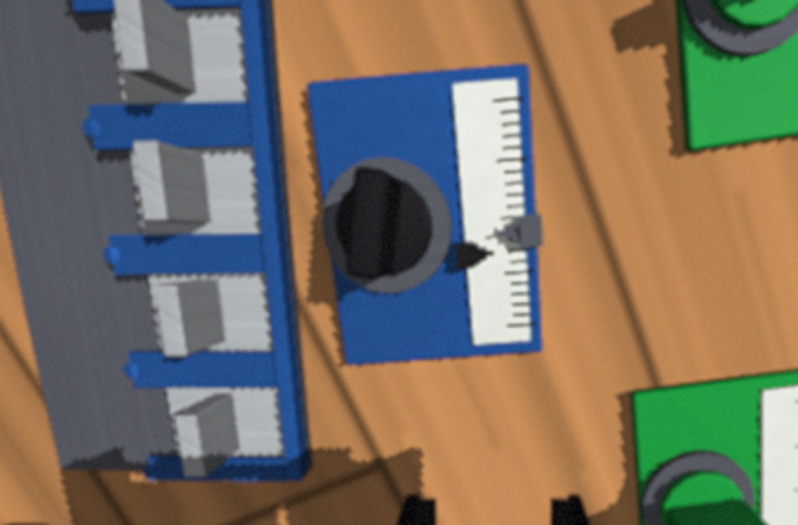

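All four pads are home. The pointer tip is near (493,254), the mark tip near (497,233), the knob skirt's centre near (387,225), and the bar is roughly upright in the view. Next come the knob axis and the offset in the setter's frame.

```bash
cat > setr.py <<'E'
from fit import *
def tips(c,yaw,dbg=False,h=.012):
    "pointer / mark tip in setter-aligned coordinates, by resampling the h plane"
    a=np.radians(yaw);S=np.array([[np.cos(a),-np.sin(a)],[np.sin(a),np.cos(a)]]); o=np.array([.6735,-.2555])
    xs=np.arange(-.03,.03,.0005); ys=np.arange(.04,-.04,-.0005)
    X,Y=np.meshgrid(xs,ys); W=np.c_[np.c_[X.ravel(),Y.ravel()]@S.T+o,np.full(X.size,h)]
    q=proj(c,W).astype(np.float32).reshape(*X.shape,2); im=cv2.remap(c['image'],q[...,0],q[...,1],cv2.INTER_LINEAR)
    return xs,ys,im
E
python3 - <<'E'
from setr import *
z=np.load('w12.npz');c={k:z[k] for k in z}; c['image']=cv2.imread('pics/w12.png')
R=lambda q,h:ray(c,np.array([(80+u/2.1,v/2.1) for u,v in q]),h)[:,:2]
cr=R([(308,83),(527,65),(541,349),(345,363)],.01); print('corners',cr.round(4).tolist(),'centre',cr.mean(0))
X=(cr[1]+cr[2]-cr[0]-cr[3])/2;Y=(cr[0]+cr[1]-cr[2]-cr[3])/2
yaw=np.degrees(np.arctan2(X[1],X[0])); y2=np.degrees(np.arctan2(Y[1],Y[0]))-90; print('yaw',yaw,y2,np.linalg.norm(X),np.linalg.norm(Y))
k=R([(387,225)],.024); r=R([(449,225),(325,225)],.024); print('knob',k,np.linalg.norm(r[0]-r[1])/2)
a=np.radians((yaw+y2)/2); S=np.array([[np.cos(a),-np.sin(a)],[np.sin(a),np.cos(a)]])
for h in(.01,.014): print('tips in setter',((R([(493,254),(497,233)],h)-cr.mean(0))@S*1e3).round(2).tolist())
xs,ys,im=tips(c,(yaw+y2)/2); g=cv2.cvtColor(im,cv2.COLOR_BGR2GRAY)
for i in range(40,104,3): print(round(ys[i]*1e3,1),g[i,24:100:3].tolist())
E
```

```text
corners [[0.6238, -0.1598], [0.7159, -0.1918], [0.6748, -0.3116], [0.5814, -0.2796]] centre [ 0.64899427 -0.23568527]
yaw -19.02777329411571 -19.195899131938972 0.09811358084238317 0.12684823033388723
knob [[ 0.63201085 -0.22977958]] 0.02787506934540799
tips in setter [[28.48, -16.1], [31.01, -6.68]]
tips in setter [[28.5, -16.03], [30.99, -6.74]]
20.0 [77, 72, 116, 211, 232, 231, 231, 231, 232, 232, 232, 233, 233, 233, 233, 231, 215, 192, 190, 185, 189, 161, 94, 73, 84, 125]
18.5 [76, 65, 106, 205, 233, 232, 232, 232, 232, 233, 232, 233, 234, 234, 233, 233, 233, 233, 235, 235, 233, 201, 108, 73, 84, 122]
17.0 [75, 68, 101, 202, 234, 233, 232, 233, 232, 231, 233, 234, 234, 233, 233, 232, 221, 206, 212, 211, 208, 175, 98, 73, 80, 117]
15.5 [78, 72, 102, 201, 234, 233, 233, 233, 232, 233, 232, 233, 233, 233, 234, 231, 201, 166, 172, 174, 180, 156, 94, 71, 82, 119]
14.0 [78, 73, 105, 205, 233, 232, 232, 231, 233, 232, 232, 232, 232, 234, 233, 234, 229, 223, 224, 225, 229, 194, 106, 73, 80, 118]
12.5 [77, 71, 109, 209, 232, 230, 232, 232, 232, 232, 232, 232, 233, 232, 229, 225, 219, 218,
[... 1337 characters left out ...]
233, 233, 206, 124, 112, 125, 126, 117, 94, 66, 63, 74, 109]
-5.5 [34, 35, 34, 33, 34, 35, 33, 32, 44, 109, 147, 182, 226, 233, 233, 227, 200, 204, 217, 217, 211, 171, 95, 73, 79, 114]
-7.0 [35, 33, 32, 33, 29, 32, 40, 79, 124, 191, 229, 228, 233, 232, 232, 232, 231, 233, 235, 232, 230, 187, 104, 71, 81, 111]
-8.5 [34, 33, 32, 33, 33, 67, 112, 178, 217, 229, 232, 231, 231, 230, 231, 228, 211, 192, 188, 183, 178, 147, 92, 71, 78, 108]
-10.0 [34, 32, 48, 92, 115, 161, 202, 227, 233, 231, 230, 229, 229, 230, 230, 230, 215, 190, 192, 204, 199, 167, 100, 71, 79, 111]
-11.5 [50, 51, 88, 185, 217, 226, 230, 231, 230, 229, 229, 229, 229, 229, 230, 231, 230, 229, 231, 234, 233, 201, 114, 73, 83, 116]
```

Run:
```python
from setr import *
z=np.load('w12.npz');c={k:z[k] for k in z}; c['image']=cv2.imread('pics/w12.png')
R=lambda q,h:ray(c,np.array([(80+u/2.1,v/2.1) for u,v in q]),h)[:,:2]
print('grey ring',R([(387,225)],.012),'bar',R([(381,172),(369,275),(375,224)],.06).round(4).tolist())
g=cv2.cvtColor(c['image'],cv2.COLOR_BGR2GRAY)[75:138:2,232:300:2]
for r in g: print(' '.join('%2d'%v for v in r))
to(.6305,-.2295,.3,58)
```

```text
grey ring [[ 0.63019891 -0.22866524]] bar [[0.6437, -0.2148], [0.6225, -0.2474], [0.6333, -0.2309]]
73 76 77 73 77 74 74 73 75 75 78 84 85 87 88 87 91 90 85 83 80 79 80 76 76 78 78 78 80 78 80 79 74 164
72 76 74 74 76 76 76 77 77 85 90 92 92 93 93 91 90 91 90 92 89 87 81 76 79 78 79 77 77 79 81 80 71 160
68 77 76 73 76 72 76 82 86 71 63 65 76 84 83 92 91 91 88 92 94 93 92 86 82 75 76 78 75 76 77 77 59 143
67 74 75 77 75 75 80 93 78 32 26 26 33 36 38 54 80 93 92 90 93 91 93 91 88 82 79 79 78 79 76 79 71 138
67 75 74 75 77 90 92 91 67 21 30 27 35 31 31 33 34 64 85 91 91 89 92 91 92 92 83 79 76 75 76 76 72 129
71 74 73 72 82 92 91 88 61 26 29 31 30 30 37 34 25 19 37 65 82 90 94 91 93 90 88 82 77 76 77 77 73 110
68 73 69 70 89 89 91 86 52 29 35 30 29 37 41 34 25 17 14 23 33 58 84 91 90 91 88 86 78 75 75 78 70 93
70 71 71 88 93 91 91 71 27 30 29 31 33 34 33 32 23 17 17 24 31 38 59 85 91 91 90 89 88 76 78 75 71 83
72 71 78 90 90 88 69 31 13 26 33 32 33 37 35 29 20 19  8 21 34 35 39 61 86 92 93 92 87 82 76 76 76 77
71 64 87 91 88 75 31 15 19 29 32 31 36 35 33 31 25 19 21 22 35 36 36 39 58 8
[... 1613 characters left out ...]
34 29 29 28 56 86 91 90 92 91 74 47 41 39 34
75 73 69 51 40 47 39 23 26 31 32 29 32 30 25 20 18 25 30 31 30 41 63 87 92 93 92 92 80 77 50 41 36 34
74 73 72 58 38 45 43 25 22 27 24 27 28 30 23 17 16 19 32 46 64 83 93 91 93 92 94 84 73 71 50 44 50 58
76 74 74 62 37 41 45 39 31 28 26 22 23 25 33 52 63 54 64 86 91 91 92 89 93 92 80 75 76 74 71 70 75 77
74 74 73 61 40 35 41 42 47 47 46 45 44 62 82 89 91 88 91 91 91 90 92 91 88 85 75 72 75 75 76 77 75 75
75 74 73 65 43 38 36 40 40 45 50 64 83 88 92 89 90 92 91 88 90 92 91 85 77 75 72 77 75 75 75 77 76 76
77 75 74 69 44 38 41 38 40 50 55 68 81 89 90 92 90 92 93 86 86 81 78 73 75 73 78 73 76 75 73 77 76 77
shift [ 0.0914 -0.0491  0.0203] rotz 0.1572
```

Request:
{"name": "send_rows", "arguments": {
  "xyz": [
    [0.03,-0.016,0],
    [0.03,-0.016,0],
    [0.0316,-0.016,0],
    [0,0,0.025],
    [0,0,0.03],
    [0,0,0.03],
    [0,0,0.02],
    [0,0,0],
    [0,0,0],
    [0,0,0],
    [0,0,0],
    [0,0,0]
  ],
  "rotation": [
    [0,0,0],
    [0,0,0],
    [0,0,0],
    [0,0,0.148],
    [0,0,0],
    [0,0,0],
    [0,0,0],
    [0,0,0],
    [0,0,0],
    [0,0,0],
    [0,0,0],
    [0,0,0]
  ],
  "jaw": [0.46,0.46,0.46,0.46,0.46,0.46,0.46,0.46,0,0,0,0],
  "newtons": 15
}}

```text
time_s: 48.3
tool_pos: [0.6316, -0.2293, 0.2171]
tool_rot: [-179.8, 0.1, 58.5]
force: [-11.3, 5.5, 7.9]
grip_width: 0.0161
grasp_force: 6.0
```

Run:
```python
from setr import *
st(); c=cam('wrist','w13.png'); np.savez('w13.npz',**{k:c[k] for k in('K','D','R','t')})
print(proj(c,[[.6719,-.2595,.012],[.6752,-.2528,.012]]))
```

```text
{'time_s': 48.3, 'tool_pos': [0.632, -0.229, 0.217], 'tool_rot': [-179.773, 0.133, 58.493], 'force': [-11.291, 5.51, 7.915], 'grip_width': 0.016, 'grasp_force': 6.017, 'qpos': [50.186, 37.056, -44.926, 89.422, 27.931, 65.518, -32.353]}
[[383.91376895 242.76891868]
 [383.76890621 233.40830437]]
```

Request:
{"name": "send_rows", "arguments": {
  "xyz": [
    [0,-0.0015,0],
    [0,0,0],
    [0,0,0]
  ],
  "rotation": [
    [0,0,0],
    [0,0,0],
    [0,0,0]
  ],
  "jaw": [0,0,0]
}}

```text
time_s: 48.65
tool_pos: [0.6306, -0.2286, 0.2169]
tool_rot: [-179.8, 0.1, 58.5]
force: [-4.9, 1.7, 6.0]
grip_width: 0.0143
grasp_force: 15.0
```

Request:
{"name": "send_rows", "arguments": {
  "xyz": [
    [0,-0.0006,0],
    [0,0,0],
    [0,0,0],
    [0,0,0],
    [0,0,0],
    [0,0,0]
  ],
  "rotation": [
    [0,0,0.1],
    [0,0,0.12],
    [0,0,0.12],
    [0,0,0.12],
    [0,0,0.12],
    [0,0,0]
  ],
  "jaw": [0,0,0,0,0,0]
}}

```text
time_s: 49.25
tool_pos: [0.6306, -0.2288, 0.2169]
tool_rot: [179.9, 0.1, 25.3]
force: [-3.3, 2.2, 5.5]
grip_width: 0.0138
grasp_force: 15.0
```

Run:
```python
from setr import *
st()
```

```text
{'time_s': 49.25, 'tool_pos': [0.631, -0.229, 0.217], 'tool_rot': [179.95, 0.124, 25.256], 'force': [-3.329, 2.155, 5.513], 'grip_width': 0.014, 'grasp_force': 15.002, 'qpos': [45.982, 34.61, -38.448, 89.884, 23.315, 63.781, -62.731]}
```

Request:
{"name": "send_rows", "arguments": {
  "xyz": [
    [0,0,0],
    [0,0,0],
    [0,0,0],
    [0,0,0],
    [0,0,0],
    [0,0,0],
    [0,0,0],
    [0,0,0],
    [0,0,0]
  ],
  "rotation": [
    [0,0,0.12],
    [0,0,0.12],
    [0,0,0.12],
    [0,0,0.12],
    [0,0,0.12],
    [0,0,0.12],
    [0,0,0.1],
    [0,0,0],
    [0,0,0]
  ],
  "jaw": [0,0,0,0,0,0,0,0,0]
}}

```text
time_s: 50.15
tool_pos: [0.6305, -0.2296, 0.2169]
tool_rot: [179.8, 0.0, -21.5]
force: [-4.0, 0.1, 6.1]
grip_width: 0.0141
grasp_force: 15.0
```

Run:
```python
from setr import *
st(); c=cam('wrist','w14.png'); np.savez('w14.npz',**{k:c[k] for k in('K','D','R','t')})
q=proj(c,[[.6735,-.2555,.012]]);print(q, -c['R'].T@c['t'])
xs,ys,im=tips(c,-19.1); g=cv2.cvtColor(im,cv2.COLOR_BGR2GRAY)
for i in range(40,104,3): print(round(ys[i]*1e3,1),g[i,24:100:3].tolist())
```

```text
{'time_s': 50.15, 'tool_pos': [0.631, -0.23, 0.217], 'tool_rot': [179.844, 0.024, -21.501], 'force': [-4.02, 0.116, 6.102], 'grip_width': 0.014, 'grasp_force': 15.0, 'qpos': [39.66, 32.2, -29.33, 90.11, 17.323, 62.277, -105.537]}
[[327.32930986 169.13818897]] [ 0.70905784 -0.25973181  0.19619423]
20.0 [65, 63, 63, 185, 209, 208, 208, 209, 209, 210, 209, 211, 211, 211, 211, 212, 198, 175, 170, 161, 163, 150, 81, 66, 64, 65]
18.5 [66, 65, 57, 188, 211, 209, 209, 209, 211, 212, 211, 210, 211, 211, 210, 210, 212, 214, 214, 214, 215, 202, 87, 63, 64, 64]
17.0 [66, 65, 63, 176, 211, 210, 211, 211, 210, 211, 210, 211, 212, 210, 211, 212, 196, 183, 183, 189, 193, 182, 87, 64, 65, 64]
15.5 [66, 66, 72, 172, 211, 212, 211, 212, 210, 211, 211, 211, 210, 212, 212, 209, 176, 127, 116, 122, 117, 122, 73, 64, 67, 65]
14.0 [65, 65, 77, 170, 209, 210, 211, 210, 211, 210, 212, 211, 211, 211, 212, 212, 213, 211, 209, 210, 210, 199, 92, 65, 67, 67]
12.5 [66, 65, 75, 169, 208, 209, 210, 210, 211, 210, 209, 210, 210, 212, 207, 205, 207, 209, 213, 212, 210, 194, 86, 66, 66, 67]
11.0 [66, 62, 65, 165, 200, 
[... 1227 characters left out ...]
11, 213, 193, 89, 61, 65, 76, 79, 65, 49, 52, 63, 67]
-5.5 [67, 63, 64, 172, 210, 209, 209, 211, 212, 211, 211, 211, 210, 210, 212, 204, 164, 177, 199, 199, 200, 186, 82, 65, 67, 65]
-7.0 [63, 65, 65, 170, 209, 208, 209, 210, 211, 212, 210, 211, 210, 210, 210, 210, 211, 211, 212, 213, 212, 202, 86, 61, 65, 65]
-8.5 [64, 66, 71, 175, 209, 207, 207, 210, 210, 209, 209, 209, 208, 208, 210, 208, 178, 143, 144, 133, 137, 135, 74, 64, 65, 65]
-10.0 [64, 64, 68, 180, 208, 207, 207, 207, 208, 208, 207, 206, 208, 208, 207, 209, 191, 167, 169, 167, 169, 160, 84, 63, 64, 65]
-11.5 [64, 63, 51, 182, 208, 206, 207, 208, 207, 207, 205, 207, 207, 206, 207, 207, 208, 209, 211, 212, 213, 204, 94, 63, 66, 64]
```

Run:
```python
from setr import *
z=np.load('w14.npz');c={k:z[k] for k in z}; c['image']=cv2.imread('pics/w14.png')
xs,ys,im=tips(c,-19.1); im=cv2.resize(im[35:110],None,fx=6,fy=6,interpolation=cv2.INTER_CUBIC)
cv2.imwrite('pics/tip.png',np.clip(im.astype(float)*1.2,0,255).astype(np.uint8))
```

```text
(no output)
```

View pics/tip.png

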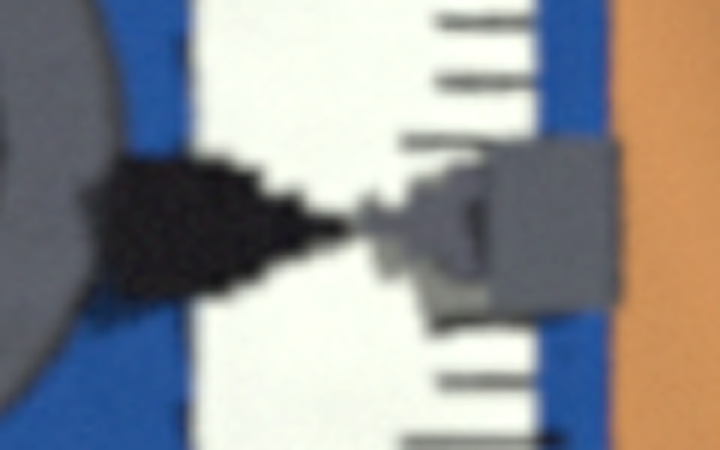

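The pointer tip (355,227) sits about 0.5 mm (12 px/mm) below the mark tip (362,217). A small clockwise trim is enough, then I'll release.

Request:
{"name": "send_rows", "arguments": {
  "xyz": [
    [0,0,0],
    [0,0,0],
    [0,0,0],
    [0,0,0],
    [0,0,0],
    [0,0,-0.03],
    [0,0,-0.04],
    [0,0,-0.04],
    [0,0,0],
    [0,0,0]
  ],
  "rotation": [
    [0,0,0.09],
    [0,0,0],
    [0,0,0],
    [0,0,0],
    [0,0,0],
    [0,0,0],
    [0,0,0],
    [0,0,0],
    [0,0,0],
    [0,0,0]
  ],
  "jaw": [0,0,0.4,0.4,0.4,0.4,0.4,0.4,0.4,0.4]
}}

```text
time_s: 51.2
tool_pos: [0.6312, -0.229, 0.3272]
tool_rot: [179.9, -0.2, -26.8]
force: [-0.5, -0.3, -0.7]
grip_width: 0.0348
grasp_force: 0.0
```

Run:
```python
from setr import *
st(); c=cam('wrist','w15.png')
xs,ys,im=tips(c,-19.1); g=cv2.cvtColor(im,cv2.COLOR_BGR2GRAY)
for i in range(66,92,2): print(round(ys[i]*1e3,1),g[i,39:84:3].tolist())
b=g<45
for x in (30,36,42,48): r=np.where(b[50:100,x])[0]+50; print('pointer col',x,ys[r].mean()*1e3 if len(r) else None, len(r)*.5)
```

```text
{'time_s': 51.2, 'tool_pos': [0.631, -0.229, 0.327], 'tool_rot': [179.928, -0.152, -26.819], 'force': [-0.539, -0.336, -0.67], 'grip_width': 0.035, 'grasp_force': 0.0, 'qpos': [40.0, 26.317, -30.015, 84.599, 13.555, 72.552, -108.301]}
7.0 [27, 48, 87, 116, 170, 206, 206, 188, 199, 203, 137, 100, 90, 77, 69]
6.0 [26, 32, 43, 64, 126, 157, 165, 149, 159, 175, 117, 84, 83, 71, 68]
5.0 [24, 26, 23, 35, 69, 93, 119, 118, 117, 124, 94, 82, 79, 66, 63]
4.0 [25, 26, 24, 31, 46, 69, 98, 105, 95, 90, 85, 83, 80, 64, 64]
3.0 [26, 26, 38, 61, 84, 102, 123, 123, 103, 93, 86, 82, 81, 71, 65]
2.0 [23, 34, 70, 123, 145, 152, 173, 166, 128, 104, 92, 83, 80, 76, 70]
1.0 [37, 64, 116, 184, 198, 197, 209, 201, 148, 116, 104, 89, 80, 78, 71]
-0.0 [78, 119, 166, 211, 220, 218, 222, 214, 173, 146, 122, 100, 87, 82, 77]
-1.0 [138, 178, 208, 221, 222, 222, 222, 220, 208, 188, 145, 113, 101, 96, 90]
-2.0 [191, 212, 223, 222, 222, 221, 221, 221, 222, 215, 167, 117, 110, 107, 98]
-3.0 [217, 221, 220, 222, 221, 221, 221, 221, 222, 221, 180, 114, 98, 101, 98]
-4.0 [221, 220, 221, 220, 221, 221, 221, 221, 221, 222, 193, 121, 94, 114, 125]
-5.0 [219, 220, 220, 221, 221, 221, 221, 221, 222, 222, 205, 152, 146, 171, 180]
pointer col 30 4.249999999999971 11.0
pointer col 36 4.499999999999969 8.5
pointer col 42 3.999999999999969 5.5
pointer col 48 4.249999999999969 2.0
```

Request:
{"name": "send_rows", "arguments": {
  "xyz": [
    [0,0,-0.02],
    [0,0,-0.02],
    [0,0,0],
    [0,0,0],
    [0,0,0],
    [0,0,0],
    [0,0,0],
    [0,0,0],
    [0,0,0],
    [0,0,0],
    [0,0,0],
    [0,0,0],
    [0,0,0],
    [0,0,0],
    [0,0,0],
    [0,0,0],
    [0,0,0],
    [0,0,0],
    [0,0,0]
  ],
  "rotation": [
    [0,0,-0.137],
    [0,0,-0.137],
    [0,0,-0.137],
    [0,0,-0.137],
    [0,0,-0.137],
    [0,0,-0.137],
    [0,0,-0.137],
    [0,0,-0.137],
    [0,0,-0.137],
    [0,0,-0.137],
    [0,0,-0.137],
    [0,0,-0.137],
    [0,0,-0.137],
    [0,0,-0.137],
    [0,0,-0.137],
    [0,0,-0.137],
    [0,0,-0.137],
    [0,0,-0.137],
    [0,0,0]
  ],
  "jaw": [0.38,0.38,0.38,0.38,0.38,0.38,0.38,0.38,0.38,0.38,0.38,0.38,0.38,0.38,0.38,0.38,0.38,0.38,0.38]
}}

```text
time_s: 53.15
tool_pos: [0.6304, -0.2292, 0.3636]
tool_rot: [-179.8, -0.1, 114.5]
force: [0.2, -0.0, -0.6]
grip_width: 0.033
grasp_force: 0.0
```

Run:
```python
from setr import *
st(); to(.4066,.1424,.3,114.9)
```

```text
{'time_s': 53.15, 'tool_pos': [0.63, -0.229, 0.364], 'tool_rot': [-179.827, -0.121, 114.481], 'force': [0.211, -0.013, -0.574], 'grip_width': 0.033, 'grasp_force': 0.0, 'qpos': [56.243, 32.497, -55.679, 81.431, 26.743, 80.195, 24.703]}
shift [ 0.4308 -0.0495  0.0647] rotz -0.0073
```

Request:
{"name": "send_rows", "arguments": {
  "xyz": [
    [0.0392,-0.0045,0],
    [0.0392,-0.0045,0],
    [0.0392,-0.0045,0],
    [0.0392,-0.0045,0],
    [0.0392,-0.0045,0],
    [0.0392,-0.0045,0],
    [0.0392,-0.0045,0],
    [0.0392,-0.0045,0],
    [0.0392,-0.0045,0],
    [0.0392,-0.0045,0],
    [0.0388,-0.0045,0],
    [0,0,0.03],
    [0,0,0.03],
    [0,0,0]
  ],
  "rotation": [
    [0,0,0],
    [0,0,0],
    [0,0,0],
    [0,0,0],
    [0,0,0],
    [0,0,0],
    [0,0,0],
    [0,0,0],
    [0,0,0],
    [0,0,0],
    [0,0,-0.007],
    [0,0,0],
    [0,0,0],
    [0,0,0]
  ],
  "jaw": [0.38,0.38,0.38,0.38,0.38,0.38,0.38,0.38,0.38,0.38,0.38,0.38,0.38,0.38]
}}

```text
time_s: 54.55
tool_pos: [0.4053, 0.1425, 0.3026]
tool_rot: [-179.6, -0.2, 114.8]
force: [-0.0, -0.5, 0.1]
grip_width: 0.0331
grasp_force: 0.0
```

Run:
```python
from setr import *
st(); to(.4066,.1424,.2287,114.9)
c=cam('wrist','w16.png'); hsv=cv2.cvtColor(c['image'],cv2.COLOR_BGR2HSV)
a=np.radians(115);d=np.array([np.cos(a),np.sin(a)])
m=np.array([.4066,.1424]);q=proj(c,[[*(m+s*d),.062] for s in(-.06,0,.03,.06)]); print(q.round(1).tolist())
for u,v in q[2:]: print([int(x) for x in hsv[int(v),int(u)-12:int(u)+13,1]])
```

```text
{'time_s': 54.55, 'tool_pos': [0.405, 0.142, 0.303], 'tool_rot': [-179.589, -0.158, 114.773], 'force': [-0.048, -0.518, 0.074], 'grip_width': 0.033, 'grasp_force': 0.0, 'qpos': [60.709, -8.102, -77.636, 118.026, -8.89, 64.424, 11.89]}
shift [-0.0008  0.0017  0.0739] rotz -0.0022
[[317.1, 282.1], [317.0, 220.7], [316.9, 186.1], [316.9, 148.9]]
[142, 141, 141, 144, 136, 140, 145, 124, 70, 0, 13, 18, 12, 7, 7, 7, 12, 8, 10, 8, 3, 27, 97, 141, 144]
[140, 140, 144, 144, 141, 145, 139, 125, 75, 0, 8, 10, 7, 7, 5, 5, 7, 8, 10, 5, 8, 7, 28, 73, 135]
```

Request:
{"name": "send_rows", "arguments": {
  "xyz": [
    [0,0.005,0],
    [0,0.005,0],
    [0,0,0.015],
    [0,0,0.015],
    [0,0,0.015],
    [0,0,0]
  ],
  "rotation": [
    [0,0,0],
    [0,0,0],
    [0,0,0],
    [0,0,0],
    [0,0,0],
    [0,0,0]
  ],
  "jaw": [0,0,0,0,0,0]
}}

```text
time_s: 55.2
tool_pos: [0.4166, 0.1459, 0.26]
tool_rot: [-179.8, -0.1, 114.7]
force: [0.6, -0.4, -0.5]
grip_width: 0.0014
grasp_force: 0.0
```

Run:
```python
from setr import *
st()
```

```text
{'time_s': 55.2, 'tool_pos': [0.417, 0.146, 0.26], 'tool_rot': [-179.77, -0.109, 114.675], 'force': [0.632, -0.442, -0.453], 'grip_width': 0.001, 'grasp_force': 0.0, 'qpos': [51.169, 8.651, -76.283, 119.266, 9.66, 59.26, -5.293]}
```

Request:
{"name": "send_rows", "arguments": {
  "xyz": [
    [0,0.004,0.002],
    [0,0.006,0],
    [0,0.01,0],
    [0,0.015,0],
    [0,0.015,0],
    [0,0.015,0],
    [0,0.015,0],
    [0,0.015,0],
    [0,0.015,0],
    [0,0.01,0],
    [0,0,0]
  ],
  "rotation": [
    [0,0,0],
    [0,0,0],
    [0,0,0],
    [0,0,0],
    [0,0,0],
    [0,0,0],
    [0,0,0],
    [0,0,0],
    [0,0,0],
    [0,0,0],
    [0,0,0]
  ],
  "jaw": [0,0,0,0,0,0,0,0,0,0,0]
}}

```text
time_s: 56.3
tool_pos: [0.527, 0.1974, 0.2594]
tool_rot: [179.9, 0.0, 114.7]
force: [-0.6, -0.1, -0.4]
grip_width: 0.0004
grasp_force: 0.0
```

Run:
```python
from setr import *
st(); to(.5705,.2168,.258,114.9)
```

```text
{'time_s': 56.3, 'tool_pos': [0.527, 0.197, 0.259], 'tool_rot': [179.949, 0.018, 114.739], 'force': [-0.576, -0.056, -0.362], 'grip_width': 0.0, 'grasp_force': 0.0, 'qpos': [28.021, 27.523, -62.551, 103.717, 26.86, 65.297, -18.81]}
shift [-0.0006  0.0476  0.0015] rotz -0.0028
```

Request:
{"name": "send_rows", "arguments": {
  "xyz": [
    [0,0.012,0],
    [0,0.012,0],
    [0,0.01,0],
    [0,0.005,0],
    [0,0.004,0],
    [0,0.003,0],
    [0,0,0]
  ],
  "rotation": [
    [0,0,0],
    [0,0,0],
    [0,0,0],
    [0,0,0],
    [0,0,0],
    [0,0,0],
    [0,0,0]
  ],
  "jaw": [0,0,0,0,0,0,0]
}}

```text
time_s: 57.0
tool_pos: [0.5675, 0.2168, 0.2584]
tool_rot: [-180.0, 0.0, 114.8]
force: [0.4, 0.1, 0.8]
grip_width: 0.0004
grasp_force: 0.0
```

Run:
```python
from setr import *
st(); to(.5705,.2168,.258,114.9)
```

```text
{'time_s': 57.0, 'tool_pos': [0.568, 0.217, 0.258], 'tool_rot': [-179.962, 0.018, 114.828], 'force': [0.445, 0.089, 0.803], 'grip_width': 0.0, 'grasp_force': 0.0, 'qpos': [22.474, 32.497, -59.519, 97.382, 30.021, 67.792, -20.128]}
shift [-0.0012  0.0027  0.0004] rotz -0.0012
```

Request:
{"name": "send_rows", "arguments": {
  "xyz": [
    [0,0.002,0],
    [0,0.002,0],
    [0,0.002,0],
    [0,0.002,0],
    [0,0,0]
  ],
  "rotation": [
    [0,0,0],
    [0,0,0],
    [0,0,0],
    [0,0,0],
    [0,0,0]
  ],
  "jaw": [0,0,0,0,0]
}}

```text
time_s: 57.5
tool_pos: [0.5748, 0.22, 0.2584]
tool_rot: [-180.0, 0.0, 114.8]
force: [0.0, 0.0, 0.3]
grip_width: 0.0007
grasp_force: 0.0
```

Run:
```python
from setr import *
st(); c=cam('wrist','w17.png'); c=cam('scene','s2.png')
a=cv2.cvtColor(cv2.imread('pics/scene0.png'),cv2.COLOR_BGR2GRAY).astype(int);b=cv2.cvtColor(c['image'],cv2.COLOR_BGR2GRAY).astype(int)
for n,(u,v) in dict(sq=(199,206),fl=(203,255),spray=(362,228)).items(): print(n,abs(a-b)[v-14:v+14,u-14:u+14].mean())
```

```text
{'time_s': 57.5, 'tool_pos': [0.575, 0.22, 0.258], 'tool_rot': [-179.957, 0.036, 114.824], 'force': [0.02, 0.009, 0.262], 'grip_width': 0.001, 'grasp_force': 0.008, 'qpos': [21.581, 33.314, -59.035, 96.218, 30.501, 68.249, -20.255]}
sq 2.8979591836734695
fl 2.941326530612245
spray 3.0982142857142856
```

Run:
```python
from setr import *
c=cam('wrist'); hsv=cv2.cvtColor(c['image'],cv2.COLOR_BGR2HSV)
a=np.radians(115);d=np.array([np.cos(a),np.sin(a)]); n=np.array([d[1],-d[0]])
m=np.array([.5528,.2086])
# sample along case x at y-offset +40 mm along bar, z=.062
for off in(.035,.05):
  ss=np.arange(-.03,.045,.003); q=proj(c,[[*(m+off*d+s*n),.062] for s in ss])
  print([(round(s*1e3),hsv[int(v),int(u)].tolist()) for s,(u,v) in zip(ss,q.round()) if 0<=v<400 and 0<=u<640])
```

```text
[(-30, [14, 141, 101]), (-27, [14, 143, 102]), (-24, [14, 134, 105]), (-21, [14, 139, 101]), (-18, [15, 144, 103]), (-15, [14, 144, 101]), (-12, [15, 143, 96]), (-9, [14, 137, 95]), (-6, [13, 89, 89]), (-3, [98, 10, 101]), (0, [120, 5, 103]), (3, [100, 8, 93]), (6, [13, 90, 105]), (9, [14, 142, 104]), (12, [15, 137, 106]), (15, [13, 134, 103]), (18, [14, 135, 100]), (21, [13, 139, 99]), (24, [13, 137, 93]), (27, [15, 144, 62]), (30, [13, 147, 85]), (33, [13, 100, 79]), (36, [101, 36, 56]), (39, [103, 26, 87]), (42, [101, 24, 85])]
[(-30, [15, 140, 111]), (-27, [13, 141, 107]), (-24, [14, 140, 102]), (-21, [13, 139, 103]), (-18, [15, 140, 104]), (-15, [14, 143, 109]), (-12, [14, 135, 104]), (-9, [13, 138, 102]), (-6, [14, 137, 97]), (-3, [105, 10, 102]), (0, [70, 7, 104]), (3, [110, 8, 96]), (6, [105, 17, 91]), (9, [98, 11, 90]), (12, [108, 14, 90]), (15, [113, 11, 90]), (18, [99, 19, 93]), (21, [105, 11, 91]), (24, [100, 8, 91]), (27, [108, 14, 93]), (30, [110, 8, 92]), (33, [105, 6, 91]), (36, [120, 10, 52]), (39, [105, 30, 85]), (42, [102, 29, 87])]
```

The handle is back where it started, but I feel no stop yet and the drawer began slightly ajar. I'll keep pushing.

Request:
{"name": "send_rows", "arguments": {
  "xyz": [
    [0,0.003,0],
    [0,0.003,0],
    [0,0.003,0],
    [0,0,0]
  ],
  "rotation": [
    [0,0,0],
    [0,0,0],
    [0,0,0],
    [0,0,0]
  ],
  "jaw": [0,0,0,0]
}}

```text
time_s: 58.05
tool_pos: [0.5832, 0.2238, 0.2584]
tool_rot: [-180.0, 0.0, 114.8]
force: [0.0, 0.1, -0.3]
grip_width: 0.0004
grasp_force: 0.0
```

Request:
{"name": "send_rows", "arguments": {
  "xyz": [
    [0,0.003,0],
    [0,0.003,0],
    [0,0,0]
  ],
  "rotation": [
    [0,0,0],
    [0,0,0],
    [0,0,0]
  ],
  "jaw": [0,0,0]
}}

```text
time_s: 58.35
tool_pos: [0.5872, 0.2259, 0.2581]
tool_rot: [-179.6, 0.1, 114.8]
force: [-5.1, -3.1, 4.7]
grip_width: 0.0005
grasp_force: 3.3
```

Request:
{"name": "send_rows", "arguments": {
  "xyz": [
    [0,0.002,0],
    [0,0.002,0],
    [0,0,0]
  ],
  "rotation": [
    [0,0,0],
    [0,0,0],
    [0,0,0]
  ],
  "jaw": [0,0,0]
}}

```text
time_s: 58.65
tool_pos: [0.5885, 0.2269, 0.258]
tool_rot: [-179.1, 0.2, 114.8]
force: [-15.8, -8.2, 13.1]
grip_width: 0.0005
grasp_force: 8.9
```

Request:
{"name": "send_rows", "arguments": {
  "xyz": [
    [0,-0.005,0],
    [0,-0.01,0],
    [0,0,-0.03],
    [0,0,-0.05],
    [0,0,-0.05],
    [0,-0.03,0],
    [0,-0.03,0],
    [0,0,0],
    [0,0,0]
  ],
  "rotation": [
    [0,0,0],
    [0,0,0],
    [0,0,0],
    [0,0,0],
    [0,0,0],
    [0,0,0],
    [0,0,0],
    [0,0,0],
    [0,0,0]
  ],
  "jaw": [0,0,0,0,0,0,0,0,0]
}}

```text
time_s: 59.55
tool_pos: [0.5239, 0.1961, 0.3886]
tool_rot: [180.0, 0.1, 114.8]
force: [0.4, 0.2, 0.1]
grip_width: 0.0003
grasp_force: 0.0
```

Run:
```python
from setr import *
st(); c=cam('wrist','w18.png'); hsv=cv2.cvtColor(c['image'],cv2.COLOR_BGR2HSV)
a=np.radians(115);d=np.array([np.cos(a),np.sin(a)]); n=np.array([d[1],-d[0]])
m=np.array([.5528,.2086])
for off,h in((.035,.062),(.09,.1)):
  ss=np.arange(-.01,.09,.003); q=proj(c,[[*(m+off*d+s*n),h] for s in ss])
  print([(round(s*1e3),*hsv[int(v),int(u)].tolist()) for s,(u,v) in zip(ss,q.round()) if 0<=v<400 and 0<=u<640])
```

```text
{'time_s': 59.55, 'tool_pos': [0.524, 0.196, 0.389], 'tool_rot': [179.991, 0.148, 114.761], 'force': [0.449, 0.167, 0.078], 'grip_width': 0.0, 'grasp_force': 0.0, 'qpos': [33.743, 19.39, -68.202, 95.864, 18.567, 77.373, -12.723]}
[(-10, 15, 146, 112), (-7, 16, 142, 90), (-4, 14, 143, 93), (-1, 15, 139, 97), (2, 13, 142, 97), (5, 14, 139, 97), (8, 15, 25, 82), (11, 105, 10, 152), (14, 103, 11, 211), (17, 105, 7, 155), (20, 14, 108, 59), (23, 13, 134, 78), (26, 13, 134, 95), (29, 14, 142, 95), (32, 14, 137, 97), (35, 14, 143, 96), (38, 12, 27, 48), (41, 110, 34, 45), (44, 110, 18, 42), (47, 105, 24, 43), (50, 113, 21, 48), (53, 113, 22, 47), (56, 108, 29, 132), (59, 102, 30, 146), (62, 103, 31, 133), (65, 103, 30, 77), (68, 75, 7, 77), (71, 23, 63, 81), (74, 113, 31, 66), (77, 102, 29, 150), (80, 107, 27, 153), (83, 103, 27, 152), (86, 106, 28, 154), (89, 102, 30, 151)]
[(-10, 14, 145, 95), (-7, 13, 140, 95), (-4, 15, 146, 91), (-1, 15, 135, 89), (2, 14, 147, 87), (5, 15, 146, 84), (8, 14, 140, 91), (11, 14, 146, 94), (14, 13, 143, 96), (17, 14, 143, 96), (20, 13, 145, 100), (23, 13, 147, 97), (26, 14, 140, 93), (29, 14, 123, 79), (32, 125, 36, 43), (35, 103, 40, 45), (38, 100, 20, 38), (41, 110, 36, 43), (44, 105, 18, 56), (47, 106, 29, 149), (50, 104, 25, 132), (53, 107, 30, 76), (56, 107, 30, 77), (59, 19, 63, 69), (62, 103, 31, 75), (65, 102, 29, 151), (68, 102, 29, 152), (71, 104, 28, 153), (74, 102, 30, 154), (77, 108, 28, 154), (80, 107, 30, 153), (83, 106, 29, 151), (86, 108, 25, 152), (89, 105, 27, 153)]
```

Run:
```python
from setr import *
c=cam('scene','s3.png'); g=cv2.cvtColor(c['image'],cv2.COLOR_BGR2GRAY)
for y in(.0825,.0275,-.0275,-.0825):
    xs=np.arange(-.06,.06,.006)
    q=proj(c,[[*ch(x,y),.054] for x in xs]).astype(np.float32).reshape(-1,1,2)
    print(y,cv2.remap(g,q[...,0],q[...,1],cv2.INTER_LINEAR).ravel().tolist())
a=cv2.imread('pics/scene0.png',0).astype(int)
for n,(u,v) in dict(sq=(199,206),fl=(203,255),spray=(362,228)).items(): print(n,abs(a-g)[v-14:v+14,u-14:u+14].mean())
```

```text
0.0825 [138, 142, 138, 122, 96, 92, 94, 93, 93, 92, 92, 90, 90, 97, 131, 157, 143, 125, 126, 133]
0.0275 [129, 131, 133, 122, 99, 91, 94, 93, 93, 94, 92, 91, 92, 94, 129, 151, 131, 124, 124, 134]
-0.0275 [115, 135, 134, 116, 94, 90, 91, 92, 91, 92, 91, 91, 92, 98, 133, 157, 141, 126, 125, 132]
-0.0825 [128, 128, 121, 101, 89, 89, 91, 92, 93, 92, 92, 91, 91, 94, 127, 152, 136, 126, 125, 136]
sq 2.104591836734694
fl 2.079081632653061
spray 2.2104591836734695
```

All four ribs give the same profile, peaking at the home position. The bystanders haven't moved, the drawer is against its stop, and the pointer is level with the mark.

```bash
python3 -c "
from cell import env
print(env.sign_off())"
```

```text
the job is handed in; nothing more can be done
None
```

I handed the job in at about 60 s: all four pads are home in their channels, the pointer measures level with the mark, the drawer is pushed to its stop, and the bottle and offcuts have not moved; no verdict came back from the sign-off.

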